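Castle nut on a leaning rotator, tightened and locked

ROBOT

A 6-joint arm with a two-finger parallel gripper is mounted at the origin on the work surface. World frame = base frame: x ahead of the robot, y to its left, z up, the work surface at z = 0. Lengths are in mm, angles in rad, forces in N, time in s.
With the tool pointing down it reaches from about 350 to 775 mm from the base axis. Payload 7.3 kg.
Tool frame: the origin (TCP) lies at the very end of the fingers, on their centre line; the grasp point (between the pads) lies 19 mm behind it; z points along the fingers, y is the direction in which the jaws open and shut (so a half turn about z gives the same grasp; the last joint's range is limited). The gripper opens to 92 mm and grips with 3 to 60 N. Pads are 19 mm wide; open, the fingers measure 130 mm over their backs; the gripper's body (75 mm by 190 mm) begins 47 mm behind the grasp point.
Start: joints at [-1.376, 0.342, 1.524, -0, 1.275, -0.146], TCP at [175.499, -494.818, 226.741] pointing down, gripper open.
Joint ranges: [-2.53, 2.53], [-0.77, 2.02], [0.04, 2.7], [-1, 4.14], [0.28, 2.66], [-3.11, 3.11]. Speed limits (rad/s): [2.57, 2.57, 3.14, 3.14, 3.14, 3.14].

INTERFACE

Orientations are given as [roll, pitch, yaw] about the fixed x, y, z axes, in that order (R = Rz(yaw) Ry(pitch) Rx(roll)).
In Python, from plant import bot gives the robot as it stands.
- The arm moves only by the tool arm_command, never from a script. Its argument "targets" is a list of rows, each an object of numbers: "x", "y", "z": the shift along the world's x, y, z in cm; "roll": the turn about the world's z in rad. In form: [{"x": .., "y": .., "z": .., "roll": ..}, ...]. A call has 1 to 8 rows; each row is the pose to reach, as a shift and turn from the pose commanded when the call began; what a row does not reach only later rows make up. A row lasts 1/12 s, in which the tool goes at most 41.7 mm and 7.16 degrees, less where a joint would pass 70% of its speed; a pose out of reach is approached as far as the arm can. A call with a gripper value outside its range is refused whole. "fingers" is the opening, from 0 (shut) to 1 (fully open), set as the call begins (left out, the last holds). The fingers move at their own pace and stop on an object; the grip force is fixed at half the most. Time passes only in rows, so rows that repeat a pose let the fingers close. It gives the time, the measured TCP pose, the force and the opening at its end, in the units of the state.
- bot.get_obs(): the state, without advancing time (a new reading comes with each control period).
- bot.capture(name): name is "scene" or "top"; returns a dict with "img" (400x640x3 uint8, blue, green, red), "fx", "fy", "cx", "cy" (pixels), "position" and "rotation" of the camera in the world. Camera axes: x right, y down, z forward; pixel columns grow to the right and rows downward; lengths in mm; the calibration is good to about 2 mm. A picture is of the moment at which its call begins. There is no depth.
- bot.close_job(): hands the job in, once; it reports no verdict.
The state is a dict: "time": time; "joint_positions": joint angles; "dq": joint speeds; "tau": joint torques, N m; "tool_pos": TCP position; "tcp_rot": TCP orientation; "contact_force": force on the tool from outside, world axes, zero at the start; "moment": the same for the moment, N m; "grip_width": finger opening in mm.
Only numpy, scipy, OpenCV 4.12 (cv2) and the standard library are available. Lean on these libraries where they do the work, as an engineer would, in place of code of your own. Each camera call takes 0.05 s, during which the arm holds its last target.

TASK

Fasten the dark red disc of the leaning tube rotator: turn the light blue castle nut clockwise (seen from the spindle's end) until it seats and goes stiff, then turn it on only as far as it takes to bring the first slot that comes round into line with the spindle's cross hole. Then push the steel locking bolt by its orange tab through its guide, the slots and the cross hole until it is fully home, and let go. Leave the jar, the blue box and the dishes standing where they are.

Things in the scene. Friction and masses are not known exactly. Their poses are not given: they have to be found in the camera images.
- cross_hole (a point): Centre of the cross hole (11 mm wide) in the steel spindle (22 mm across), on the spindle axis. z axis: along the spindle, outward, leaning 28 deg from vertical to the robot's side. y axis: level, along the hole, the way the bolt is pushed. Along z, the dark red disc's face (140 mm across) is 46 mm below this point, the spindle's end 15 mm above it.
- stand: The tube rotator, fixed to the table, white and grey; place and heading vary. Origin on the table below the middle of the disc's underside (which is 130 mm up), z up, y parallel to the cross hole. The bolt's axis lies 27 mm to -x of the origin, 181 mm up.
- nut_mid (a point): Light blue castle nut, this point on its axis, 22 mm below cross_hole along the spindle, a good height to grip. z: along the spindle, outward. x: square to one flat, through the middle of the slot above it. Hexagon 56 mm across flats, 65 mm over corners, from 41 to 11 mm below cross_hole; its round crown, 55 mm across, ends 9 mm above cross_hole; six slots (black floor), one over each flat.
- nut: The nut, origin on the axis 58 mm below cross_hole, axes as nut_mid. Slots 14 mm wide, every 60 deg. Clockwise (negative about z) it turns easily (about 0.2 N m) for 0.5 to 1.8 rad (not visible beforehand) until it seats; then it takes about 1.1 N m (less is felt once the hand stops), and the first slot to line up is 0.4 to 0.9 rad on. It stays where it is left, never shifts along the axis, and slackens if turned back.
- washer_top (a point): Middle of the upper face of the dark washer under the nut (53 mm across, mostly hidden by it), on the spindle axis, 41 mm below cross_hole. It stays still until the nut seats, then is pressed down along the spindle by 1 mm per radian of further turning.
- bolt_tab (a point): Grip point of the locking bolt, on its upright orange tab: a plate 12 mm thick (x), 18 mm along the bolt (y), 42 mm tall. The point is in mid-plate, 10 mm below the top, 32 mm above the rail's floor, 26 mm above the rail's lips, 28 mm above the bolt's axis. y axis: along the bolt to its tip, parallel to the cross hole. Fully home the tab touches the guide tube, 134 mm from the spindle axis.
- bolt_tip (a point): Tapered tip of the bolt, a round steel rod 8 mm across; 167 mm ahead (y) of bolt_tab and 28 mm lower. At the start it is drawn back, clear of the nut; fully home it is 33 mm beyond cross_hole, 5.5 mm out of the nut's far side.
- bolt: The same locking bolt (0.08 to 0.17 kg), origin on its underside 32 mm under bolt_tab, axes as there. It lies loose in an aluminium rail: a square guide tube (bore 10.5 mm, 24 mm wide, 45 mm long, from 80 to 125 mm from the spindle axis on the -y side, top 10.5 mm above the bolt's axis), then an open channel out to 286 mm, 24 mm wide.
- jar: Bystander: amber jar with a white cap, 60 mm across, 100 mm tall; origin under its middle.
- tipbox: Bystander: blue box with a clear lid, 87 x 122 x 57 mm; origin under its middle.
- dishes: Bystander: pile of white dishes, 86 mm across, 36 mm tall; origin under its middle.
There are look-alikes about, which are no part of the job. Of the things that look like the bolt, the larger one is meant.

How it is judged (in metres and radians):
On the way:
1. the nut is seated and stiff: the washer is pressed down by 0.15 mm (distance of washer_top from where it was at the start of the episode above 0.00015 m), for 0.1 s.
At the end, for the whole second after the job is handed in: The nut is still tight, at the first slot after seating (the washer pressed down by 0.2 to 1.15 mm); the bolt lies at rest through slots and cross hole, its tip at least 28 mm beyond the spindle axis and within 5 mm of the hole's axis each way (distance of washer_top from where it was at the start of the episode between 0.0002 and 0.00115 m and y of bolt_tip in the frame of cross_hole above 0.028 m and z of bolt_tip in the frame of cross_hole between -0.005 and 0.005 m and x of bolt_tip in the frame of cross_hole between -0.005 and 0.005 m and y of bolt_tab in the frame of cross_hole above -0.142 m and linear speed of bolt below 0.02 m/s); the robot touches nothing.
It fails at once if the nut is overtightened past the first slot (the washer pressed down by more than 1.15 mm) (distance of washer_top from where it was at the start of the episode above 0.00115 m).
It fails at once if the jar is shoved by more than 30 mm or tipped over (distance of jar from where it was at the start of the episode above 0.03 m or angle between jar's own z axis and vertical above 0.35 rad).
It fails at once if the blue box is shoved by more than 30 mm or tipped over (distance of tipbox from where it was at the start of the episode above 0.03 m or angle between tipbox's own z axis and vertical above 0.35 rad).
It fails at once if the pile of dishes is shoved by more than 30 mm or tipped over (distance of dishes from where it was at the start of the episode above 0.03 m or angle between dishes's own z axis and vertical above 0.35 rad).
It also fails if it takes over 64 s, if anything falls off the work surface, if the arm or the gripper's body presses on something with over 40 N, if the wrist force passes 120 N, or if a joint passes its speed limit or range.

## Working session

There is one attempt and no reset: what is moved stays moved. The work goes in short steps, Python scripts to look and compute and a tool call to move; the robot and the scene stay as the last step left them, time stands still between calls to the robot, and variables do not carry over. Pictures are saved under pics/ and viewed, and the job is handed in when it is done.

Besides the shell and the picture viewer there is one more tool, called after "Emit:" in YAML: its name, and indented under it one key for each argument. arm_command: Moves the arm, as the interface text tells. Its arguments: {"type":"object","properties":{"targets":{"type":"array","items":{"type":"object","properties":{"x":{"type":"number"},"y":{"type":"number"},"z":{"type":"number"},"roll":{"type":"number"}}}},"fingers":{"type":"number"}},"required":["targets"]}

```bash
ls; mkdir -p pics; python3 - <<'E'
from plant import bot
import cv2,json,pickle
o=bot.get_obs(); print(o)
for n in("scene","top"):
    c=bot.capture(n); cv2.imwrite(f"pics/{n}0.png",c["img"]); pickle.dump(c,open(f"{n}0.pkl","wb"))
    print(n,{k:v for k,v in c.items() if k!="img"})
E
```

```text
pics
{'time': 0.0, 'joint_positions': array([-1.37600598e+00,  3.42696676e-01,  1.52503960e+00, -2.50651653e-05,
        1.27539749e+00, -1.46011860e-01]), 'dq': array([ 1.12884900e-03,  3.61942595e-05, -4.15173238e-04, -2.07726887e-04,
        5.52781573e-04,  7.27574724e-06]), 'tau': array([-5.49730557e-04, -4.31249356e+01, -2.44225127e+01,  7.17373495e-02,
        5.60529158e-02, -1.02998079e-04]), 'tool_pos': array([ 175.4035913 , -494.38733658,  226.0506041 ]), 'tcp_rot': array([-3.14006445e+00, -2.00508645e-04,  3.40809370e-01]), 'contact_force': array([ 0.69771817,  0.78506103, -0.06597333]), 'moment': array([ 0.00566178, -0.01442809, -0.02972185]), 'grip_width': 91.47376709321777}
scene {'fx': 517.2891747605023, 'fy': 517.2891747605023, 'cx': 320.2270371605115, 'cy': 198.86205401549861, 'position': array([1473.53721739, -511.19140747,  903.62928893]), 'rotation': array([-2.21560397,  0.00385668,  0.98782955])}
top {'fx': 414.96858995951123, 'fy': 414.96858995951123, 'cx': 322.86935583058806, 'cy': 200.4776326951783, 'position': array([ 497.9609454 ,   50.48337698, 1042.71703323]), 'rotation': array([-2.98976684e+00,  1.27301251e-04, -1.59468569e+00])}
```

View pics/scene0.png

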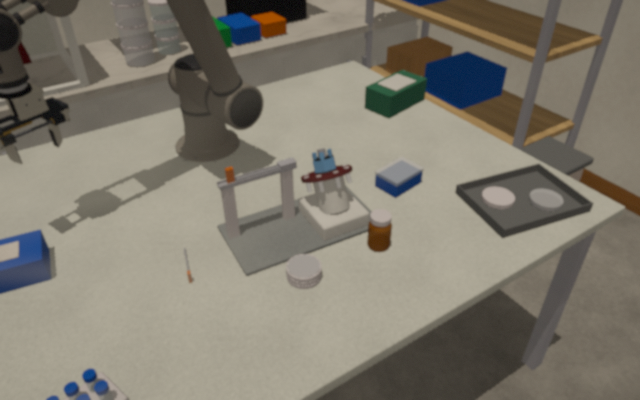

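View pics/top0.png

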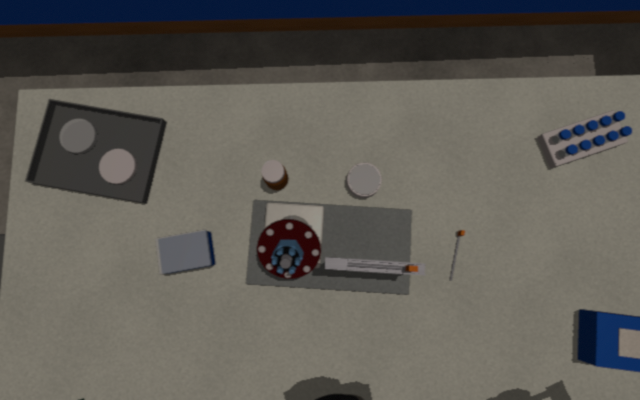

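```bash
cat > h.py <<'E'
import numpy as np,cv2,pickle
from scipy.spatial.transform import Rotation as R
def cam(c):
    if isinstance(c,str): c=pickle.load(open(c,"rb"))
    M=R.from_euler('xyz',c["rotation"]).as_matrix(); return c,M
def ray(c,u,v):
    c,M=cam(c); d=M@np.array([(u-c["cx"])/c["fx"],(v-c["cy"])/c["fy"],1]); return np.array(c["position"]),d
def at_z(c,u,v,z):
    p,d=ray(c,u,v); return p+d*(z-p[2])/d[2]
def proj(c,P):
    c,M=cam(c); q=(np.atleast_2d(P)-c["position"])@M; return np.c_[c["fx"]*q[:,0]/q[:,2]+c["cx"],c["fy"]*q[:,1]/q[:,2]+c["cy"]]
def crop(c,u0,v0,u1,v1,s,name,pts=None):
    c,_=cam(c); im=cv2.resize(c["img"][v0:v1,u0:u1],None,fx=s,fy=s,interpolation=cv2.INTER_CUBIC)
    if pts is not None:
        for q in pts: cv2.circle(im,(int((q[0]-u0+.5)*s),int((q[1]-v0+.5)*s)),2,(0,255,0),-1)
    cv2.imwrite("pics/"+name,im)
E
python3 - <<'E'
from h import *
crop("top0.pkl",240,195,430,300,4,"t1.png")
crop("scene0.pkl",210,135,360,275,5,"s1.png")
E
```

```text
(no output)
```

View pics/t1.png

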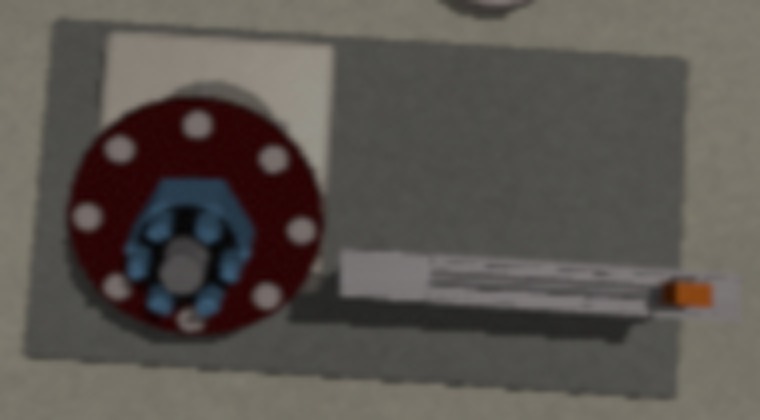

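View pics/s1.png

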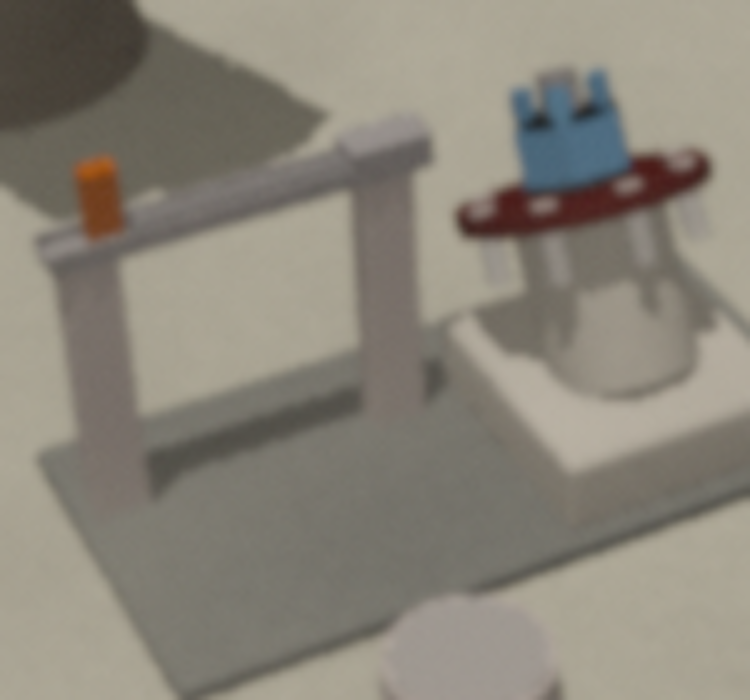

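```bash
cat > fit.py <<'E'
from h import *
from scipy.optimize import least_squares
t=28*np.pi/180; A=np.array([-np.sin(t),0,np.cos(t)]);X=np.array([np.cos(t),0,np.sin(t)])
CH=np.array([-27.1,0,181.])
def W(p,P):
    c,s=np.cos(p[2]),np.sin(p[2]); P=np.atleast_2d(P); return np.c_[p[0]+c*P[:,0]-s*P[:,1],p[1]+s*P[:,0]+c*P[:,1],P[:,2]]
def cr(pts,u0,v0,s): return (np.array(pts,float)+.5)/s-.5+[u0,v0]
T=[([-34.1,0,194.2],(184,266)),([-15.1,-80,191.5],(341,249)),([-39.1,-80,191.5],(341,296)),([-15.1,-125,191.5],(431,252)),([-39.1,-125,191.5],(431,301)),
([-15.1,-286,183],(738,276)),([-39.1,-286,183],(738,320))]
S=[([-34.1,0,194.2],(557,76)),([-15.1,-125,191.5],(358,163)),([-15.1,-80,191.5],(432,137)),([-39.1,-80,191.5],(418,116)),([-39.1,-125,191.5],(338,145))]
tp=cr([b for a,b in T],240,195,4); sp=cr([b for a,b in S],210,135,5)
def discmask(c):
    im=c["img"].astype(int); b,g,r=im[...,0],im[...,1],im[...,2]; return ((r>1.8*g+8)&(r>1.8*b+8)).astype(np.uint8)
def res(p):
    return np.r_[(proj("top0.pkl",W(p,[a for a,b in T]))-tp).ravel(),(proj("scene0.pkl",W(p,[a for a,b in S]))-sp).ravel()]
if __name__=="__main__":
    r=least_squares(res,[500,100,0.]); print(r.x, np.round(r.fun.reshape(-1,2),1).tolist())
    p=r.x; np.save("p.npy",p)
    print("cross",W(p,CH),"mid",W(p,CH-22*A))
    a=np.linspace(0,2*np.pi,60)
    ring=lambda s,rad:W(p,CH+s*A+rad*(np.outer(np.cos(a),X)+np.outer(np.sin(a),[0,1,0])))
    P=np.r_[ring(-46,70),ring(9,27.5),ring(15,11)]
    for n,b in(("top",(240,195,430,300,4)),("scene",(210,135,360,275,5))): crop(n+"0.pkl",*b,n+"fit.png",proj(n+"0.pkl",np.r_[P,W(p,[a for a,_ in T])]))
E
python3 fit.py
```

```text
[ 5.38136750e+02  1.23549537e+02 -1.00776124e-01] [[-0.6, 0.6], [0.3, -1.5], [-0.6, -1.3], [-0.1, -0.5], [-0.9, -0.8], [1.3, -0.3], [0.8, 0.5], [-0.1, -0.8], [-0.9, -1.5], [0.5, -0.9], [-0.7, -1.2], [-0.8, -2.5]]
cross [[511.17424516 126.27594918 181.        ]] mid [[521.45021732 125.23685653 161.57515296]]
```

View pics/topfit.png

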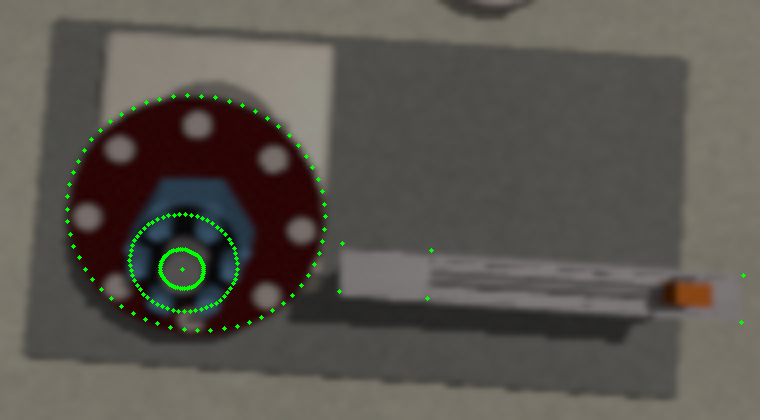

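View pics/scenefit.png

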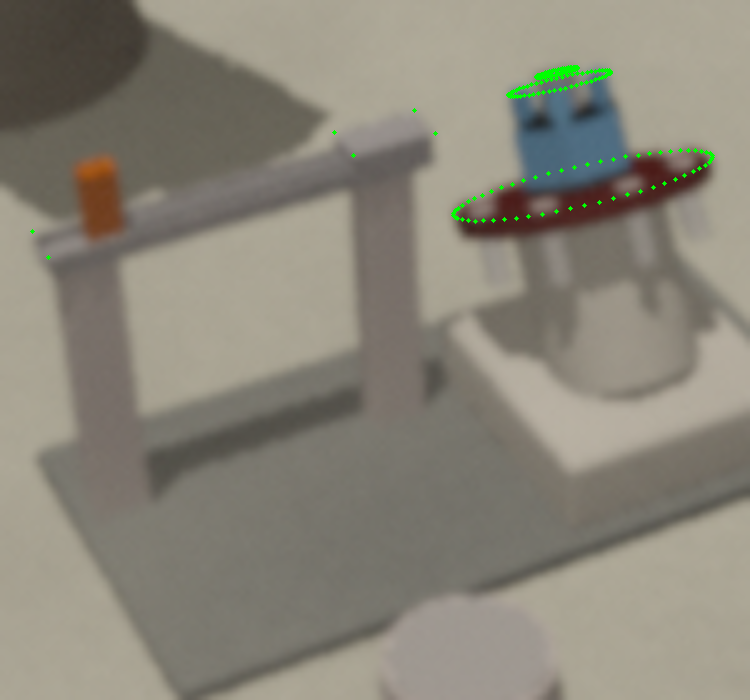

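```bash
python3 - <<'E'
from fit import *
def hd(a,b,z1,z2):
    q=cr([a,b],240,195,4); P=at_z("top0.pkl",*q[0],z1);Q=at_z("top0.pkl",*q[1],z2); d=P-Q; print(np.arctan2(-d[0],d[1]))
hd((60,20),(688,60),10,10); hd((25,355),(676,397),10,10); hd((112,32),(332,46),40,40)
hd((341,249),(738,276),191.5,183); hd((341,296),(738,320),191.5,183)
hd((341,249),(431,252),191.5,191.5)
n=2*len(T)
r=least_squares(lambda p:res(p)[:n],[500,100,0.]); print("top",r.x,np.round(r.fun.reshape(-1,2),1).tolist()); print(W(r.x,CH))
r=least_squares(lambda p:res(p)[n:],[500,100,0.]); print("scene",r.x,np.round(r.fun.reshape(-1,2),1).tolist()); print(W(r.x,CH))
q=cr([(671,295),(711,295)],240,195,4)
print("tab top", at_z("top0.pkl",*q[0],219),at_z("top0.pkl",*q[1],219))
E
```

```text
-0.0881716474627629
-0.08701697625868123
-0.08806161599703549
-0.09048290434019493
-0.08392406463388358
-0.05691462184281021
top [ 5.36710819e+02  1.23798609e+02 -9.70674759e-02] [[-0.6, 1.4], [0.2, -0.9], [-0.6, -0.7], [-0.2, -0.0], [-0.9, -0.3], [1.3, -0.2], [0.9, 0.7]]
[[509.73838853 126.42500824 181.        ]]
scene [ 5.41412003e+02  1.22299153e+02 -6.53500706e-02] [[-0.2, -0.0], [-0.1, 0.1], [1.1, 0.4], [-0.5, 0.2], [-0.3, -0.8]]
[[514.36984972 124.06887975 181.        ]]
tab top [ 485.47963041 -114.70869996  219.        ] [ 485.01171752 -134.29271455  219.        ]
```

```bash
python3 - <<'E'
from fit import *
h=-0.088
r=least_squares(lambda q:res([q[0],q[1],h]),[500,100]); p=np.r_[r.x,h]; np.save("p.npy",p)
print(p,"cross",W(p,CH),"mid",W(p,CH-22*A),"tabline",W(p,CH+[0,-250,28]))
# tab
q=cr([(691,295)],240,195,4)[0]; P=at_z("top0.pkl",*q,219); c,s=np.cos(h),np.sin(h); d=P[:2]-p[:2]; print("tab in stand",c*d[0]+s*d[1],-s*d[0]+c*d[1])
# dense fit of nut angle: teeth centroid
pts=cr([(158,225),(207,228),(137,263),(230,263),(160,300),(207,300)],240,195,4)
def f(q):
    o=CH+9*A+q[2]*X+[0,q[3],0]
    a=q[0]+np.arange(6)*np.pi/3; P=W(p,o+q[1]*(np.outer(np.cos(a),X)+np.outer(np.sin(a),[0,1,0])))
    d=proj("top0.pkl",P); D=np.linalg.norm(d[:,None]-pts[None],axis=2); return D.min(0)
best=min((least_squares(f,[a0,22,0,0]) for a0 in np.linspace(0,1.0,9)),key=lambda r:r.cost)
print(best.x,best.cost, "tooth phase deg",np.degrees(best.x[0])%60)
crop("top0.pkl",265,230,310,280,12,"nut0.png")
for n,u,v,z in(("jar",272,166,100),("dish",364,179,36)): print(n,at_z("top0.pkl",u,v,z))
E
```

```text
[ 5.36508081e+02  1.24104489e+02 -8.80000000e-02] cross [[509.51294406 126.48621192 181.        ]] mid [[519.80135278 125.5784876  161.57515296]] tabline [[ 487.54132774 -122.5464126   209.        ]]
tab in stand -29.215013733289823 -252.14850419902598
[ 0.57216794 24.01372998  1.74315453 -0.12151255] 0.24389678267235856 tooth phase deg 32.78280807168691
jar [726.16177567 163.60061221 100.        ]
dish [703.25287044 -56.07162327  36.        ]
```

View pics/nut0.png

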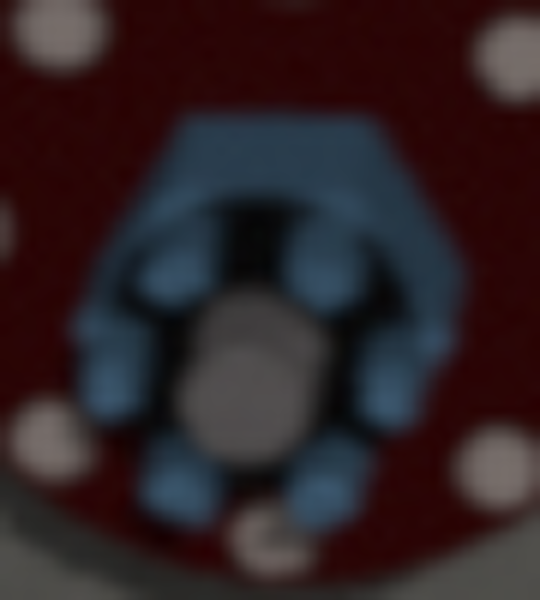

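Emit:
arm_command:
  targets:
    - {"x":0,"y":0,"z":3,"roll":0.088}
    - {"x":15,"y":27,"z":3,"roll":0.088}
    - {"x":15,"y":27,"z":3,"roll":0.088}
    - {"x":15,"y":27,"z":3,"roll":0.088}
    - {"x":15,"y":27,"z":3,"roll":0.088}
    - {"x":15,"y":27,"z":3,"roll":0.088}
    - {"x":15,"y":27,"z":3,"roll":0.088}
    - {"x":15,"y":27,"z":3,"roll":0.088}
  fingers: 0.87

```text
time: 0.77
tool_pos: [317.4, -237.9, 256.6]
tcp_rot: [-3.141, 0.0, 0.428]
contact_force: [0.6, -1.3, 0.2]
grip_width: 79.9
```

Emit:
arm_command:
  targets:
    - {"x":19.2,"y":35.1,"z":0}
    - {"x":19.2,"y":35.1,"z":0}
    - {"x":19.2,"y":35.1,"z":0}
    - {"x":19.2,"y":35.1,"z":0}
    - {"x":19.2,"y":35.1,"z":0}
    - {"x":19.2,"y":35.1,"z":0}
    - {"x":19.2,"y":35.1,"z":0}
    - {"x":19.2,"y":35.1,"z":0}

```text
$.targets[0]: bad value
```

Emit:
arm_command:
  targets:
    - {"x":0,"y":0,"z":0}

```text
$.targets[0]: bad value
```

Emit:
arm_command:
  targets:
    - {"x":19.2,"y":35.1,"z":0,"roll":0}
    - {"x":19.2,"y":35.1,"z":0,"roll":0}
    - {"x":19.2,"y":35.1,"z":0,"roll":0}
    - {"x":19.2,"y":35.1,"z":0,"roll":0}
    - {"x":19.2,"y":35.1,"z":0,"roll":0}
    - {"x":19.2,"y":35.1,"z":0,"roll":0}
    - {"x":19.2,"y":35.1,"z":0,"roll":0}
    - {"x":19.2,"y":35.1,"z":0,"roll":0}

```text
time: 1.43
tool_pos: [477.5, 54.8, 256.5]
tcp_rot: [3.142, 0.0, 0.429]
contact_force: [1.8, 0.2, 0.3]
grip_width: 80.0
```

Emit:
arm_command:
  targets:
    - {"x":0,"y":0,"z":0,"roll":0}

```text
time: 1.52
tool_pos: [479.1, 58.4, 256.2]
tcp_rot: [-3.14, -0.002, 0.435]
contact_force: [-1.0, -0.4, 0.0]
grip_width: 79.9
```

Emit:
arm_command:
  targets:
    - {"x":4.0,"y":6.7,"z":0,"roll":0}
    - {"x":4.0,"y":6.7,"z":0,"roll":0}
    - {"x":4.0,"y":6.7,"z":-3,"roll":0}
    - {"x":4.0,"y":6.7,"z":-3,"roll":0}

```text
time: 1.85
tool_pos: [515.1, 120.6, 222.1]
tcp_rot: [-3.139, 0.008, 0.431]
contact_force: [-1.3, -0.1, -0.9]
grip_width: 80.1
```

```bash
cat > snap.py <<'E'
import sys
from plant import bot
from h import *
tag=sys.argv[1]
o=bot.get_obs(); print(o["time"],o["tool_pos"].round(1),o["tcp_rot"].round(3),o["contact_force"].round(1),o["moment"].round(2),round(o["grip_width"],1))
for n in sys.argv[2:]:
    c=bot.capture(n); pickle.dump(c,open(f"{n}_{tag}.pkl","wb"))
    if n=="scene": crop(c,230,90,390,220,5,f"{n}_{tag}.png")
    else: crop(c,240,170,430,300,4,f"{n}_{tag}.png")
E
python3 snap.py a scene top
```

```text
1.85 [515.1 120.6 222.1] [-3.139  0.008  0.431] [-1.3 -0.1 -0.9] [ 0.01  0.01 -0.01] 80.1
```

View pics/scene_a.png

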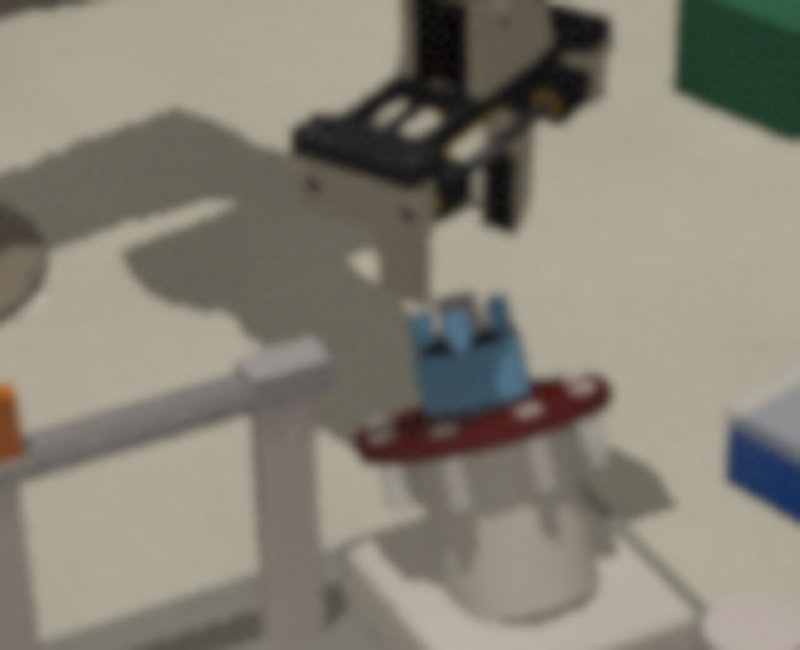

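View pics/top_a.png

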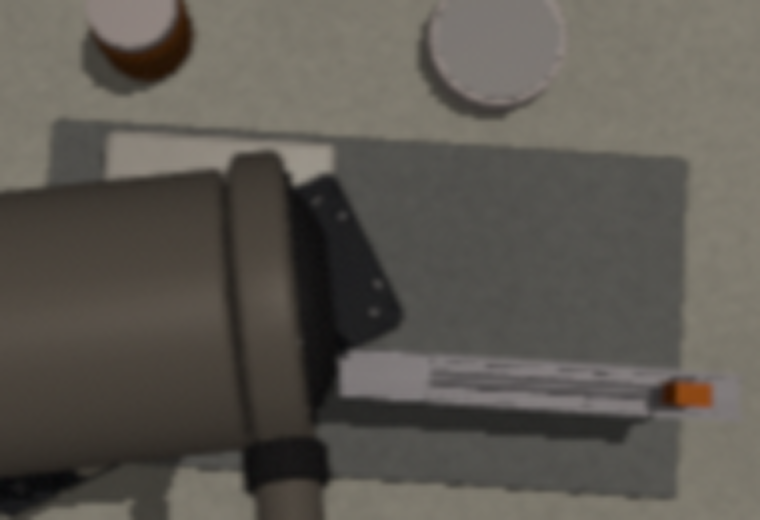

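Emit:
arm_command:
  targets:
    - {"x":0,"y":0,"z":0,"roll":0}
    - {"x":0,"y":0,"z":0,"roll":0}

```text
time: 2.12
tool_pos: [517.3, 118.7, 228.1]
tcp_rot: [3.141, -0.002, 0.427]
contact_force: [0.3, -0.2, 0.4]
grip_width: 80.2
```

Emit:
arm_command:
  targets:
    - {"x":0.2,"y":0.7,"z":0,"roll":0}
    - {"x":0.2,"y":0.7,"z":-2.5,"roll":0}
    - {"x":0.2,"y":0.7,"z":-4.5,"roll":0}
    - {"x":0.2,"y":0.7,"z":-6,"roll":0}
    - {"x":0.2,"y":0.7,"z":-7,"roll":0}
    - {"x":0.2,"y":0.7,"z":-7,"roll":0}
    - {"x":0.2,"y":0.7,"z":-7,"roll":0}

```text
time: 2.7
tool_pos: [519.4, 126.6, 157.3]
tcp_rot: [3.141, -0.0, 0.428]
contact_force: [-0.2, 0.2, 0.4]
grip_width: 79.9
```

```bash
python3 snap.py b scene
```

```text
2.7 [519.4 126.6 157.3] [ 3.141 -0.     0.428] [-0.2  0.2  0.4] [-0.05 -0.04  0.07] 79.9
```

View pics/scene_b.png

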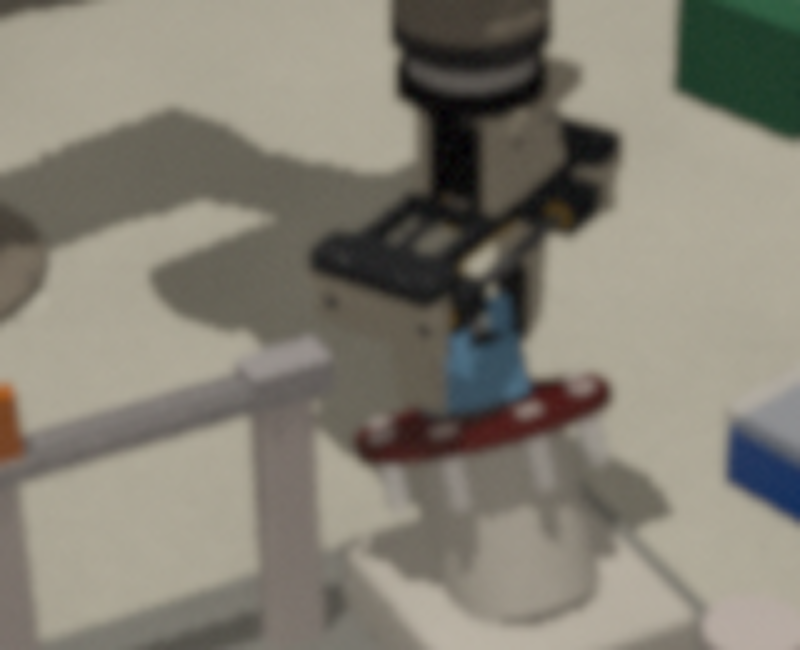

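Emit:
arm_command:
  targets:
    - {"x":0,"y":0,"z":0,"roll":0}
    - {"x":0,"y":0,"z":0,"roll":0}
    - {"x":0,"y":0,"z":0,"roll":0}
    - {"x":0,"y":0,"z":0,"roll":0}
  fingers: 0

```text
time: 3.08
tool_pos: [519.4, 126.5, 157.4]
tcp_rot: [3.141, -0.001, 0.429]
contact_force: [-0.6, -1.5, 5.1]
grip_width: 59.6
```

```bash
python3 snap.py c
```

```text
3.0833 [519.4 126.5 157.4] [ 3.141e+00 -1.000e-03  4.290e-01] [-0.6 -1.5  5.1] [-0.45  0.03 -0.05] 59.6
```

Emit:
arm_command:
  targets:
    - {"x":0,"y":0,"z":0,"roll":-0.09}
    - {"x":0,"y":0,"z":0,"roll":-0.18}
    - {"x":0,"y":0,"z":0,"roll":-0.27}

```text
time: 3.33
tool_pos: [519.0, 127.1, 157.8]
tcp_rot: [-3.141, -0.001, 0.155]
contact_force: [-5.0, 1.7, 8.2]
grip_width: 57.2
```

```bash
python3 snap.py d scene
```

```text
3.3333 [519.  127.1 157.8] [-3.141e+00 -1.000e-03  1.550e-01] [-5.   1.7  8.2] [0.72 0.67 0.33] 57.2
```

View pics/scene_d.png

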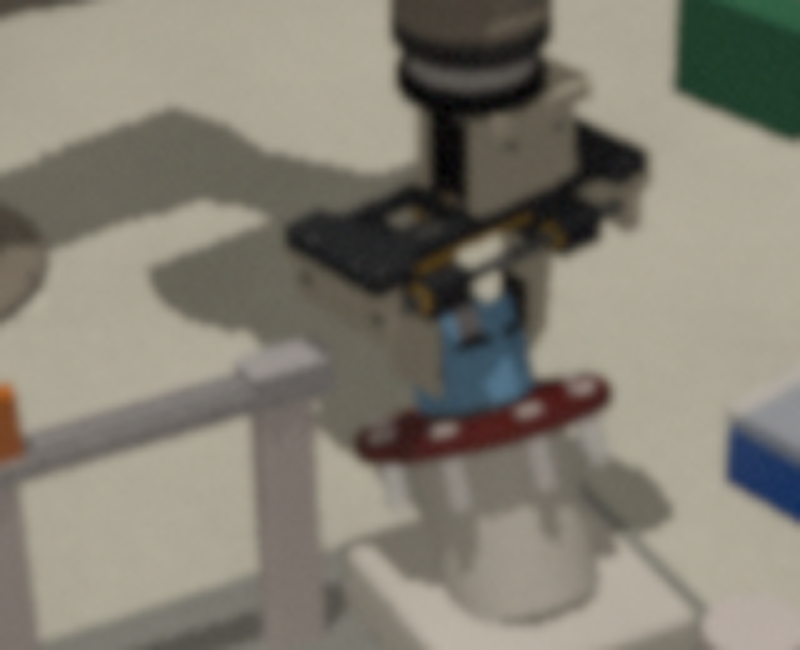

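Emit:
arm_command:
  targets:
    - {"x":0,"y":0,"z":0,"roll":-0.08}
    - {"x":0,"y":0,"z":0,"roll":-0.16}
    - {"x":0,"y":0,"z":0,"roll":-0.24}

```text
time: 3.63
tool_pos: [519.0, 127.7, 157.7]
tcp_rot: [-3.14, -0.001, -0.084]
contact_force: [-4.1, -3.0, 3.6]
grip_width: 56.5
```

```bash
python3 snap.py e
```

```text
3.6333 [519.  127.7 157.7] [-3.14e+00 -1.00e-03 -8.40e-02] [-4.1 -3.   3.6] [-0.15  0.61  0.42] 56.5
```

Emit:
arm_command:
  targets:
    - {"x":0,"y":0,"z":0,"roll":-0.08}
    - {"x":0,"y":0,"z":0,"roll":-0.16}
    - {"x":0,"y":0,"z":0,"roll":-0.24}

```text
time: 3.88
tool_pos: [519.5, 128.3, 157.9]
tcp_rot: [-3.138, -0.001, -0.324]
contact_force: [-2.8, 6.1, 9.6]
grip_width: 56.1
```

```bash
python3 snap.py f
```

```text
3.8833 [519.5 128.3 157.9] [-3.138e+00 -1.000e-03 -3.240e-01] [-2.8  6.1  9.6] [2.1  0.1  0.73] 56.1
```

Emit:
arm_command:
  targets:
    - {"x":0,"y":0,"z":0,"roll":-0.08}
    - {"x":0,"y":0,"z":0,"roll":-0.16}

```text
time: 4.05
tool_pos: [519.8, 128.6, 158.3]
tcp_rot: [-3.137, -0.001, -0.484]
contact_force: [-2.4, 7.3, 9.3]
grip_width: 56.7
```

```bash
python3 snap.py g scene
```

```text
4.05 [519.8 128.6 158.3] [-3.137e+00 -1.000e-03 -4.840e-01] [-2.4  7.3  9.3] [ 2.45 -0.2   0.87] 56.7
```

View pics/scene_g.png

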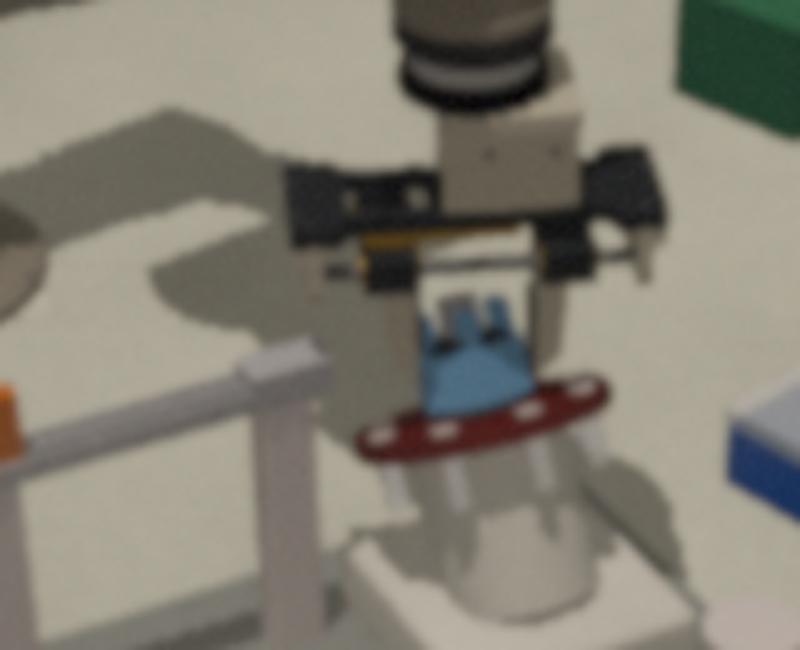

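Emit:
arm_command:
  targets:
    - {"x":0,"y":0,"z":0,"roll":-0.08}

```text
time: 4.18
tool_pos: [520.0, 128.7, 158.4]
tcp_rot: [-3.136, -0.001, -0.561]
contact_force: [-1.9, 8.0, 10.1]
grip_width: 56.9
```

```bash
python3 snap.py h
```

```text
4.1833 [520.  128.7 158.4] [-3.136e+00 -1.000e-03 -5.610e-01] [-1.9  8.  10.1] [ 2.5  -0.31  0.88] 56.9
```

Emit:
arm_command:
  targets:
    - {"x":0,"y":0,"z":0,"roll":0}
    - {"x":0,"y":0,"z":0,"roll":0}
    - {"x":0,"y":0,"z":0,"roll":0}
  fingers: 0.87

```text
time: 4.43
tool_pos: [519.1, 126.5, 156.7]
tcp_rot: [3.141, -0.0, -0.56]
contact_force: [-0.2, 0.1, 0.0]
grip_width: 72.5
```

```bash
python3 snap.py i
```

```text
4.4333 [519.1 126.5 156.7] [ 3.141 -0.    -0.56 ] [-0.2  0.1  0. ] [ 0.05  0.03 -0.02] 72.5
```

Emit:
arm_command:
  targets:
    - {"x":0,"y":0.08,"z":0.2,"roll":0.12}
    - {"x":0,"y":0.08,"z":0.2,"roll":0.24}
    - {"x":0,"y":0.08,"z":0.2,"roll":0.36}
    - {"x":0,"y":0.08,"z":0.2,"roll":0.48}
    - {"x":0,"y":0.08,"z":0.2,"roll":0.6}
    - {"x":0,"y":0.08,"z":0.2,"roll":0.72}
    - {"x":0,"y":0.08,"z":0.2,"roll":0.84}
    - {"x":0,"y":0.08,"z":0.1,"roll":0.94}

```text
time: 5.1
tool_pos: [519.4, 127.2, 157.7]
tcp_rot: [3.141, -0.0, 0.386]
contact_force: [-0.4, -0.5, -0.6]
grip_width: 79.9
```

Emit:
arm_command:
  targets:
    - {"x":0,"y":0,"z":0,"roll":0}

```text
time: 5.18
tool_pos: [519.2, 127.2, 157.5]
tcp_rot: [3.141, 0.0, 0.383]
contact_force: [-0.1, 0.4, 0.2]
grip_width: 80.2
```

```bash
python3 snap.py j scene; python3 - <<'E'
from fit import *
p=np.load("p.npy"); a=np.pi/2+.519
def hexpts(phase):
    k=phase+np.pi/6+np.arange(6)*np.pi/3
    out=[]
    for s in(-11,-41): out.append(CH+s*A+32.3*(np.outer(np.cos(k),X)+np.outer(np.sin(k),[0,1,0])))
    k2=phase+np.arange(6)*np.pi/3
    out.append(CH-11*A+26*(np.outer(np.cos(k2),X)+np.outer(np.sin(k2),[0,1,0])))
    return np.vstack(out)
crop("scene_j.pkl",290,130,350,185,12,"nutj.png",proj("scene_j.pkl",W(p,hexpts(a))))
crop("scene0.pkl",290,130,350,185,12,"nuts0.png",proj("scene0.pkl",W(p,hexpts(np.radians(2.8)))))
E
```

```text
5.1833 [519.2 127.2 157.5] [3.141 0.    0.383] [-0.1  0.4  0.2] [-0.    0.03 -0.01] 80.2
```

View pics/nutj.png

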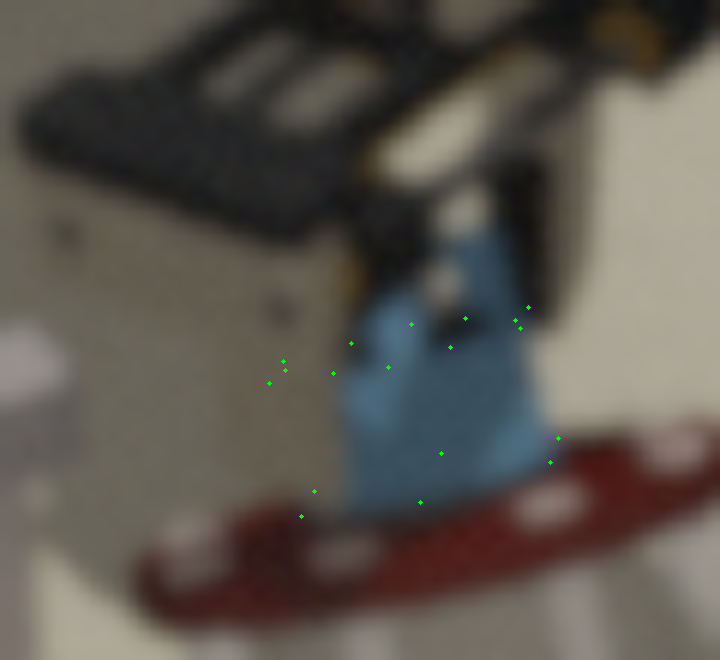

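View pics/nuts0.png

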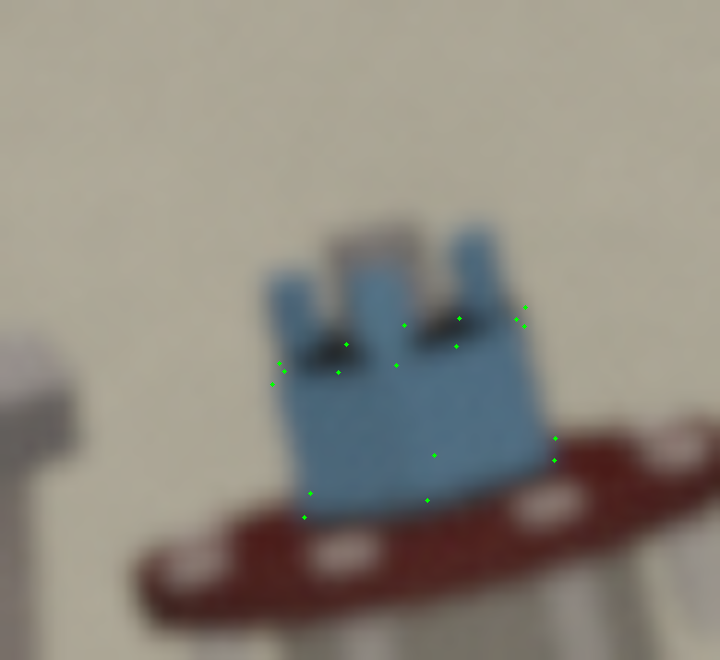

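Emit:
arm_command:
  targets:
    - {"x":0,"y":0,"z":0,"roll":0}
    - {"x":0,"y":0,"z":0,"roll":0}
    - {"x":0,"y":0,"z":0,"roll":0}
    - {"x":0,"y":0,"z":0,"roll":0}
  fingers: 0

```text
time: 5.57
tool_pos: [519.4, 127.0, 157.8]
tcp_rot: [3.14, -0.0, 0.378]
contact_force: [0.6, -2.1, -0.8]
grip_width: 61.6
```

```bash
python3 snap.py k
```

```text
5.5667 [519.4 127.  157.8] [ 3.14  -0.     0.378] [ 0.6 -2.1 -0.8] [-0.42 -0.2   0.02] 61.6
```

Emit:
arm_command:
  targets:
    - {"x":0,"y":0,"z":0,"roll":-0.08}
    - {"x":0,"y":0,"z":0,"roll":-0.16}

```text
time: 5.73
tool_pos: [519.3, 127.9, 158.6]
tcp_rot: [-3.141, -0.001, 0.215]
contact_force: [-2.3, 3.2, 9.6]
grip_width: 60.4
```

```bash
python3 snap.py l scene
```

```text
5.7333 [519.3 127.9 158.6] [-3.141e+00 -1.000e-03  2.150e-01] [-2.3  3.2  9.6] [0.84 0.32 0.42] 60.4
```

View pics/scene_l.png

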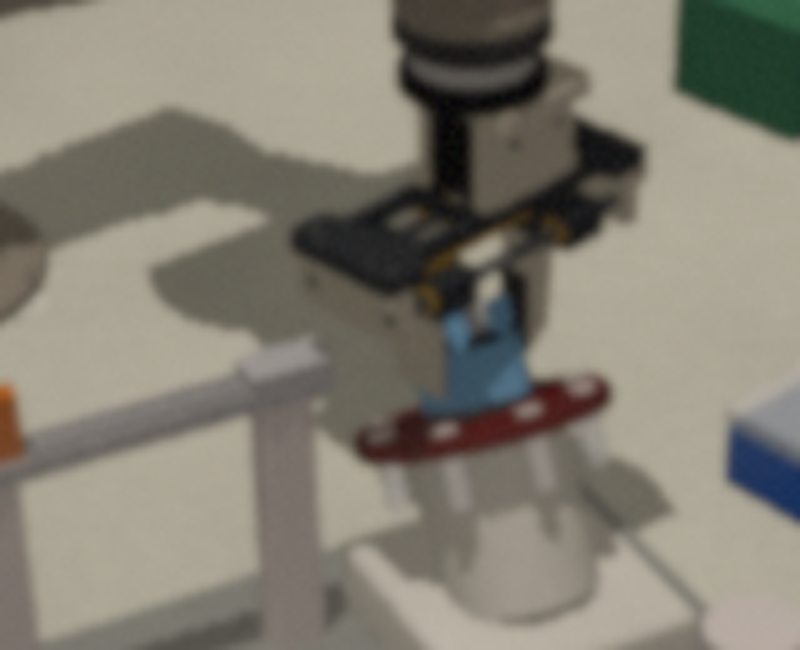

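```bash
cat > ov.py <<'E'
import sys
from fit import *
from fit import A,X
p=np.load("p.npy")
def ov(pk,deg,name):
    c,_=cam(pk); u0,v0,u1,v1,s=295,130,345,185,7
    im=cv2.resize(c["img"][v0:v1,u0:u1],None,fx=s,fy=s,interpolation=cv2.INTER_CUBIC)
    ph=np.radians(deg); Y=np.array([0,1,0.])
    def L(pts):
        q=(proj(pk,W(p,pts))+[0.3,0.8]-[u0,v0]+.5)*s; cv2.polylines(im,[q.astype(int)],False,(0,255,0),1)
    e=lambda s_,r,a:CH+s_*A+r*(np.cos(a)*X+np.sin(a)*Y)
    for k in range(6):
        a=ph+np.pi/6+k*np.pi/3
        if np.cos(a+1.0)<-.2: continue   # camera side only
        L([e(-41,32.3,a),e(-11,32.3,a)]); 
        f=ph+k*np.pi/3
        for w in(-7,7):
            b=f+np.arcsin(w/27.5); L([e(-11,27.5,b),e(9,27.5,b)])
    return im
if __name__=="__main__":
    pk=sys.argv[1]; ims=[ov(pk,float(d),"") for d in sys.argv[3:]]
    cv2.imwrite("pics/"+sys.argv[2],np.hstack(ims)[:,:800])
E
python3 ov.py scene_l.pkl ovl.png -10 5; python3 ov.py scene_d.pkl ovd.png -15 -28;python3 ov.py scene0.pkl ov0.png 3 -5
```

```text
(no output)
```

View pics/ovl.png

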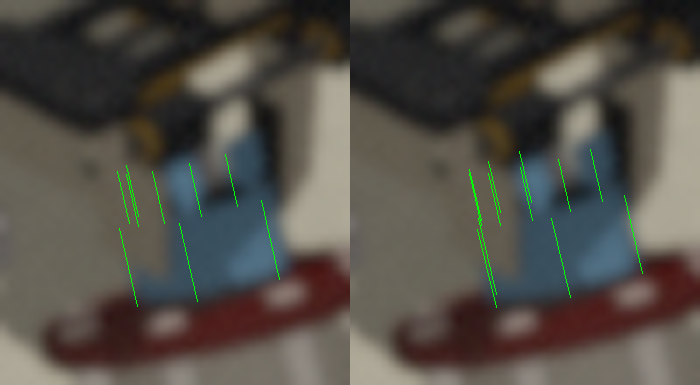

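View pics/ovd.png

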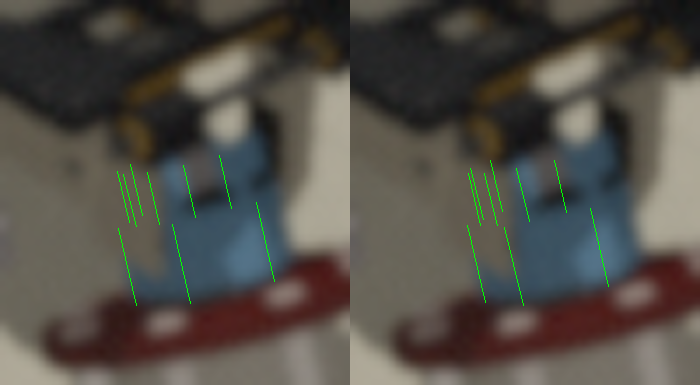

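View pics/ov0.png

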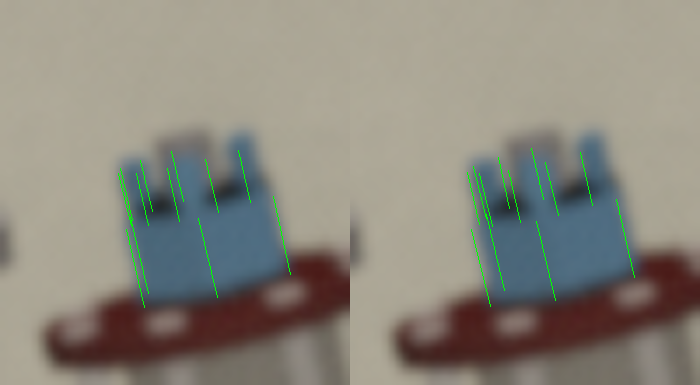

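Emit:
arm_command:
  targets:
    - {"x":0,"y":0,"z":0,"roll":0}
    - {"x":0,"y":0,"z":0,"roll":0}
    - {"x":0,"y":0.05,"z":0,"roll":0.12}
    - {"x":0,"y":0.05,"z":-0.1,"roll":0.23}
    - {"x":0,"y":0.05,"z":-0.1,"roll":0.23}
  fingers: 0.87

```text
time: 6.2
tool_pos: [518.9, 128.0, 156.4]
tcp_rot: [-3.141, 0.001, 0.453]
contact_force: [0.3, -0.1, 0.1]
grip_width: 79.6
```

```bash
python3 snap.py m scene; python3 ov.py scene_m.pkl ovm.png 2 7
```

```text
6.2 [518.9 128.  156.4] [-3.141e+00  1.000e-03  4.530e-01] [ 0.3 -0.1  0.1] [-0.02  0.02  0.02] 79.6
```

View pics/ovm.png

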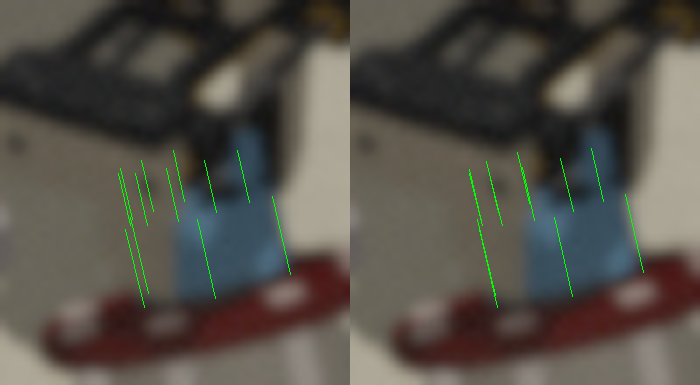

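Emit:
arm_command:
  targets:
    - {"x":0,"y":0,"z":0,"roll":0}
    - {"x":0,"y":0,"z":0,"roll":0}
    - {"x":0,"y":0,"z":0,"roll":0}
    - {"x":0,"y":0,"z":0,"roll":0}
  fingers: 0

```text
time: 6.58
tool_pos: [519.8, 126.9, 157.0]
tcp_rot: [3.139, -0.001, 0.448]
contact_force: [-0.0, -5.0, 4.1]
grip_width: 60.2
```

```bash
python3 snap.py n
```

```text
6.5833 [519.8 126.9 157. ] [ 3.139e+00 -1.000e-03  4.480e-01] [-0.  -5.   4.1] [-1.05  0.   -0.13] 60.2
```

Emit:
arm_command:
  targets:
    - {"x":0,"y":0,"z":0,"roll":-0.04}
    - {"x":0,"y":0,"z":0,"roll":-0.08}

```text
time: 6.75
tool_pos: [519.7, 127.2, 157.3]
tcp_rot: [3.14, -0.001, 0.366]
contact_force: [-0.8, -3.7, 6.8]
grip_width: 59.3
```

```bash
python3 snap.py o 
```

```text
6.75 [519.7 127.2 157.3] [ 3.14e+00 -1.00e-03  3.66e-01] [-0.8 -3.7  6.8] [-0.53 -0.05  0.31] 59.3
```

Emit:
arm_command:
  targets:
    - {"x":0,"y":0,"z":0,"roll":-0.04}
    - {"x":0,"y":0,"z":0,"roll":-0.08}
    - {"x":0,"y":0,"z":0,"roll":-0.12}

```text
time: 7.0
tool_pos: [520.3, 127.0, 157.9]
tcp_rot: [3.139, -0.003, 0.248]
contact_force: [-0.2, -1.3, 6.1]
grip_width: 58.1
```

```bash
python3 snap.py q scene; python3 ov.py scene_q.pkl ovq.png -14 -8 
```

```text
7.0 [520.3 127.  157.9] [ 3.139e+00 -3.000e-03  2.480e-01] [-0.2 -1.3  6.1] [-0.6  -0.41  1.1 ] 58.1
```

View pics/ovq.png

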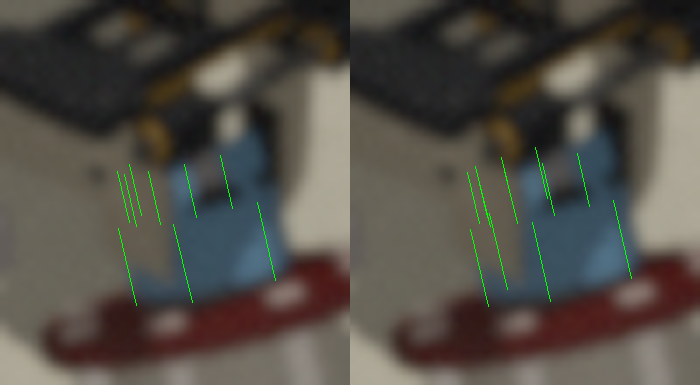

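Emit:
arm_command:
  targets:
    - {"x":0,"y":0,"z":0,"roll":-0.04}
    - {"x":0,"y":0,"z":0,"roll":-0.08}
    - {"x":0,"y":0,"z":0,"roll":-0.12}

```text
time: 7.3
tool_pos: [520.2, 127.8, 157.7]
tcp_rot: [3.14, -0.003, 0.129]
contact_force: [1.1, 0.9, 4.8]
grip_width: 58.1
```

```bash
python3 snap.py r scene; python3 ov.py scene_r.pkl ovr.png -16 -22 
```

```text
7.3 [520.2 127.8 157.7] [ 3.14e+00 -3.00e-03  1.29e-01] [1.1 0.9 4.8] [ 0.11 -0.54  1.31] 58.1
```

View pics/ovr.png

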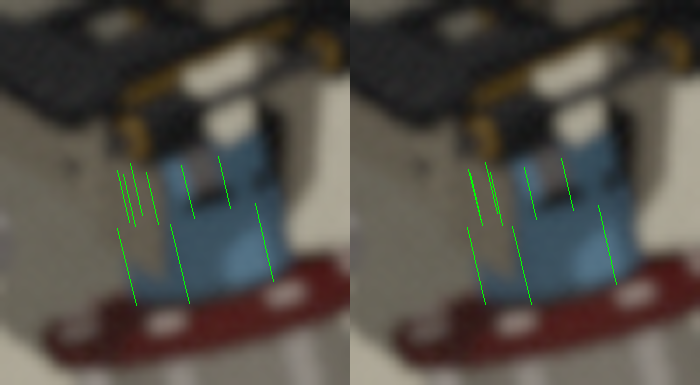

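Emit:
arm_command:
  targets:
    - {"x":0,"y":0,"z":0,"roll":-0.04}
    - {"x":0,"y":0,"z":0,"roll":-0.08}
    - {"x":0,"y":0,"z":0,"roll":-0.12}

```text
time: 7.6
tool_pos: [520.0, 128.2, 157.6]
tcp_rot: [-3.142, -0.003, 0.01]
contact_force: [0.6, 1.7, 4.3]
grip_width: 58.2
```

```bash
python3 snap.py s scene; python3 ov.py scene_s.pkl ovs.png -20 -26 
```

```text
7.6 [520.  128.2 157.6] [-3.142e+00 -3.000e-03  1.000e-02] [0.6 1.7 4.3] [ 0.64 -0.49  1.45] 58.2
```

View pics/ovs.png

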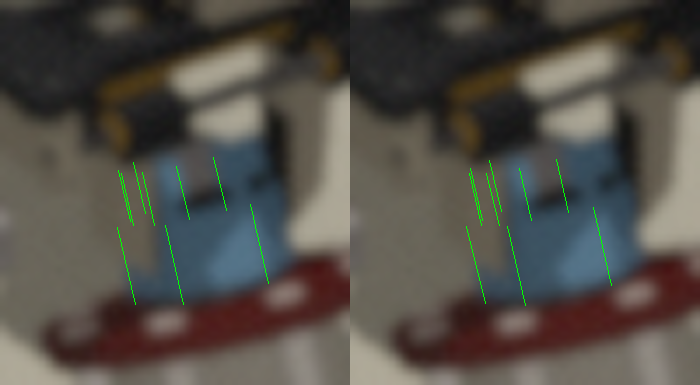

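Emit:
arm_command:
  targets:
    - {"x":0,"y":0,"z":0,"roll":0}
    - {"x":0,"y":0,"z":0,"roll":0}
    - {"x":0.1,"y":0.0,"z":-0.3,"roll":0.08}
    - {"x":0.1,"y":0.0,"z":-0.7,"roll":0.08}
    - {"x":0.1,"y":0.0,"z":-0.7,"roll":0.08}
  fingers: 0.8

```text
time: 8.07
tool_pos: [519.2, 127.9, 148.5]
tcp_rot: [-3.141, 0.003, 0.087]
contact_force: [-0.1, 0.0, 0.2]
grip_width: 73.2
```

```bash
python3 snap.py t scene; python3 ov.py scene_t.pkl ovt.png -20 -26 
```

```text
8.0667 [519.2 127.9 148.5] [-3.141e+00  3.000e-03  8.700e-02] [-0.1  0.   0.2] [ 0.03 -0.01 -0.02] 73.2
```

View pics/ovt.png

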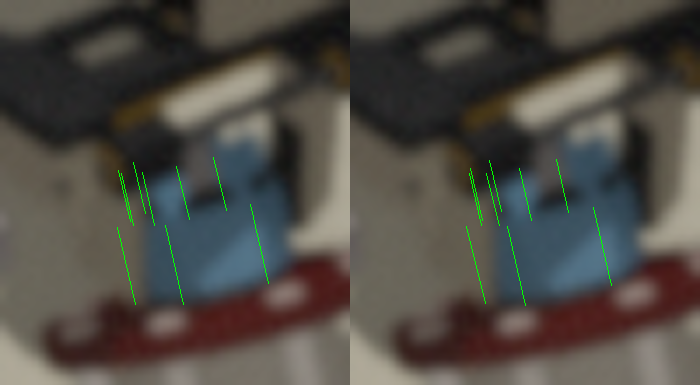

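Good clearance; close and turn on from the deeper grip.

Emit:
arm_command:
  targets:
    - {"x":0,"y":0,"z":0,"roll":0}
    - {"x":0,"y":0,"z":0,"roll":0}
    - {"x":0,"y":0,"z":0,"roll":0}
    - {"x":0,"y":0,"z":0,"roll":0}
  fingers: 0

```text
time: 8.45
tool_pos: [520.3, 126.6, 150.0]
tcp_rot: [3.139, -0.0, 0.089]
contact_force: [-0.1, -5.6, 0.5]
grip_width: 58.3
```

```bash
python3 snap.py u
```

```text
8.45 [520.3 126.6 150. ] [ 3.139 -0.     0.089] [-0.1 -5.6  0.5] [-1.08  0.03  0.16] 58.3
```

Emit:
arm_command:
  targets:
    - {"x":0,"y":0,"z":0,"roll":-0.04}
    - {"x":0,"y":0,"z":0,"roll":-0.08}

```text
time: 8.62
tool_pos: [520.8, 127.2, 150.3]
tcp_rot: [3.14, -0.002, 0.009]
contact_force: [0.6, -0.3, 0.7]
grip_width: 57.9
```

```bash
python3 snap.py v
```

```text
8.6167 [520.8 127.2 150.3] [ 3.14e+00 -2.00e-03  9.00e-03] [ 0.6 -0.3  0.7] [-0.25 -0.5   1.26] 57.9
```

Emit:
arm_command:
  targets:
    - {"x":0,"y":0,"z":0,"roll":-0.04}
    - {"x":0,"y":0,"z":0,"roll":-0.07}
    - {"x":0,"y":0,"z":0,"roll":-0.1}

```text
time: 8.87
tool_pos: [520.8, 127.6, 150.5]
tcp_rot: [3.141, -0.002, -0.09]
contact_force: [0.4, -2.1, 1.3]
grip_width: 58.6
```

```bash
python3 snap.py w scene; python3 ov.py scene_w.pkl ovw.png -26 -30 
```

```text
8.8667 [520.8 127.6 150.5] [ 3.141e+00 -2.000e-03 -9.000e-02] [ 0.4 -2.1  1.3] [-0.5  -0.25  1.21] 58.6
```

View pics/ovw.png

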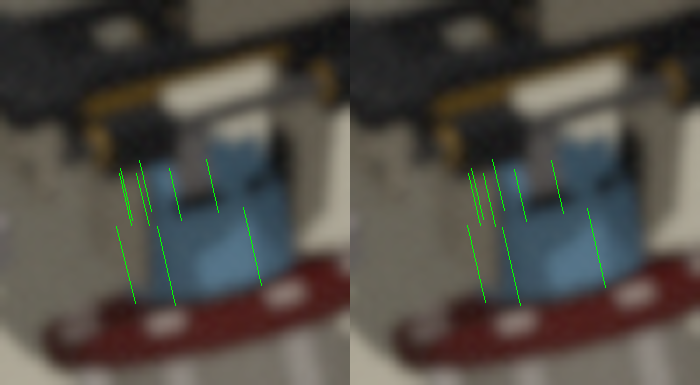

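Emit:
arm_command:
  targets:
    - {"x":0,"y":0,"z":0,"roll":0}
    - {"x":0,"y":0,"z":0,"roll":0.1}
    - {"x":0.1,"y":-0.05,"z":-0.2,"roll":0.1}
    - {"x":0.1,"y":-0.05,"z":-0.2,"roll":0.1}
  fingers: 0.75

```text
time: 9.25
tool_pos: [521.0, 127.4, 147.3]
tcp_rot: [-3.141, 0.001, 0.006]
contact_force: [-0.2, 0.7, 1.0]
grip_width: 68.7
```

Emit:
arm_command:
  targets:
    - {"x":0,"y":0,"z":0,"roll":0}
    - {"x":0,"y":0,"z":0,"roll":0}
    - {"x":0,"y":0,"z":0,"roll":0}
    - {"x":0,"y":0,"z":0,"roll":0}
  fingers: 0

```text
time: 9.58
tool_pos: [521.1, 126.4, 147.8]
tcp_rot: [3.14, 0.0, 0.008]
contact_force: [0.1, -6.4, 0.9]
grip_width: 57.6
```

```bash
python3 snap.py x scene; python3 ov.py scene_x.pkl ovx.png -22 -26 
```

```text
9.5833 [521.1 126.4 147.8] [3.14  0.    0.008] [ 0.1 -6.4  0.9] [-1.13  0.09  0.18] 57.6
```

View pics/ovx.png

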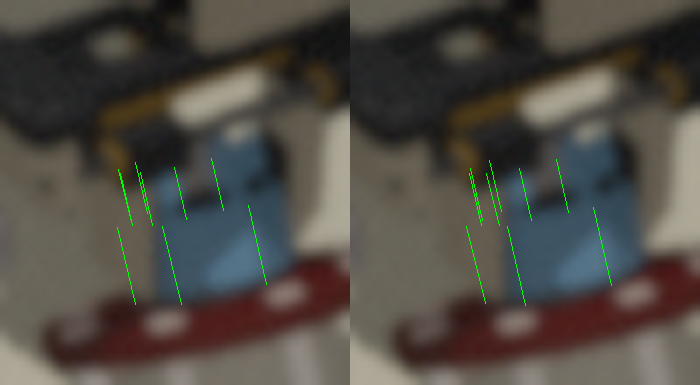

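Emit:
arm_command:
  targets:
    - {"x":0,"y":0,"z":0,"roll":-0.04}
    - {"x":0,"y":0,"z":0,"roll":-0.08}
    - {"x":0,"y":0,"z":0,"roll":-0.12}
    - {"x":0,"y":0,"z":0,"roll":-0.16}

```text
time: 9.97
tool_pos: [521.5, 127.2, 148.2]
tcp_rot: [3.141, -0.002, -0.151]
contact_force: [-1.6, -2.4, 5.0]
grip_width: 58.0
```

```bash
python3 snap.py y scene; python3 ov.py scene_y.pkl ovy.png -26 -30 
```

```text
9.9667 [521.5 127.2 148.2] [ 3.141e+00 -2.000e-03 -1.510e-01] [-1.6 -2.4  5. ] [-0.47  0.04  1.43] 58.0
```

View pics/ovy.png

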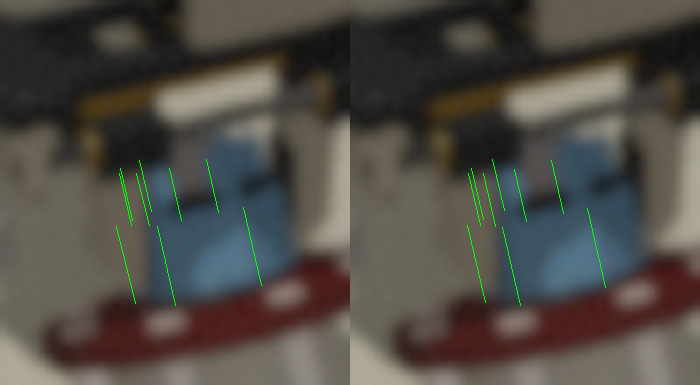

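Emit:
arm_command:
  targets:
    - {"x":0,"y":0,"z":0,"roll":-0.04}
    - {"x":0,"y":0,"z":0,"roll":-0.08}

```text
time: 10.18
tool_pos: [521.4, 127.5, 148.3]
tcp_rot: [3.141, -0.001, -0.23]
contact_force: [-2.9, -2.6, 5.4]
grip_width: 58.5
```

```bash
python3 snap.py z scene; python3 ov.py scene_z.pkl ovz.png -26 -30 
```

```text
10.1833 [521.4 127.5 148.3] [ 3.141e+00 -1.000e-03 -2.300e-01] [-2.9 -2.6  5.4] [-0.3   0.09  1.44] 58.5
```

View pics/ovz.png

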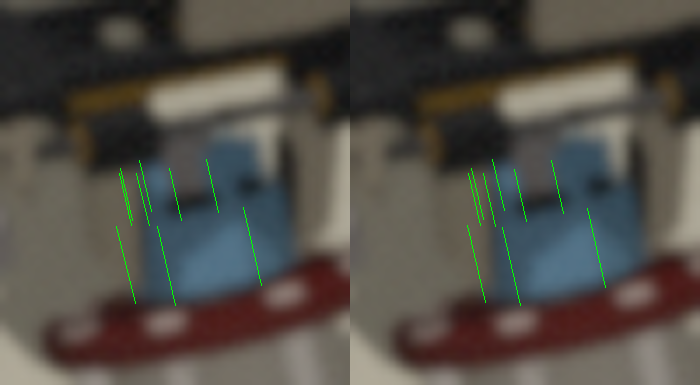

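Emit:
arm_command:
  targets:
    - {"x":0,"y":0,"z":0,"roll":0}
    - {"x":0,"y":0,"z":0,"roll":0}
    - {"x":0,"y":0,"z":0,"roll":0}
    - {"x":0,"y":0,"z":2,"roll":0}
    - {"x":0,"y":0,"z":6,"roll":0}
    - {"x":0,"y":0,"z":10,"roll":0}
    - {"x":0,"y":-4,"z":11,"roll":0.12}
    - {"x":0,"y":-8,"z":11,"roll":0.24}
  fingers: 0.87

```text
time: 10.9
tool_pos: [522.9, 53.6, 261.5]
tcp_rot: [-3.141, -0.008, 0.002]
contact_force: [0.8, -0.3, -1.0]
grip_width: 80.0
```

Emit:
arm_command:
  targets:
    - {"x":-0.5,"y":-4,"z":0,"roll":0.12}
    - {"x":-1,"y":-8,"z":0,"roll":0.24}
    - {"x":-1.5,"y":-12,"z":0,"roll":0.36}
    - {"x":-2,"y":-16,"z":0,"roll":0.48}
    - {"x":-2,"y":-17,"z":0,"roll":0.6}
    - {"x":-2,"y":-17,"z":0,"roll":0.72}
    - {"x":-2,"y":-17,"z":0,"roll":0.84}
    - {"x":-2,"y":-17,"z":0,"roll":0.96}

```text
time: 11.57
tool_pos: [501.2, -117.7, 257.5]
tcp_rot: [-3.141, -0.001, 0.941]
contact_force: [0.2, 0.7, -0.2]
grip_width: 79.5
```

```bash
python3 snap.py A top scene; python3 -c "
from h import *
crop('top_A.pkl',265,230,310,280,12,'nutA.png')"
```

```text
11.5667 [ 501.2 -117.7  257.5] [-3.141e+00 -1.000e-03  9.410e-01] [ 0.2  0.7 -0.2] [-0.05 -0.04  0.05] 79.5
```

View pics/nutA.png

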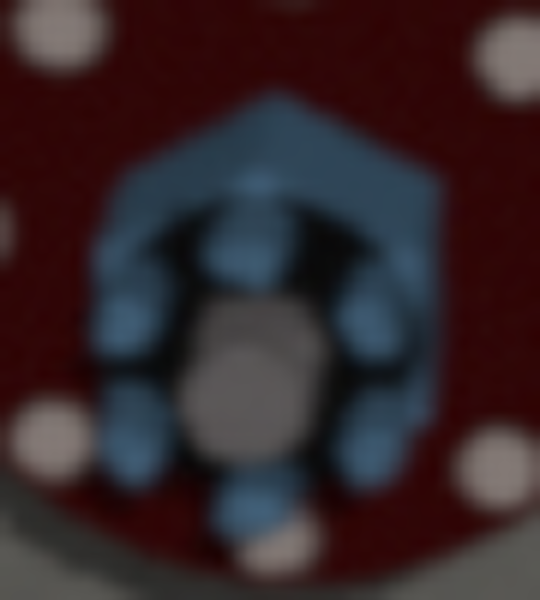

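View pics/top_A.png

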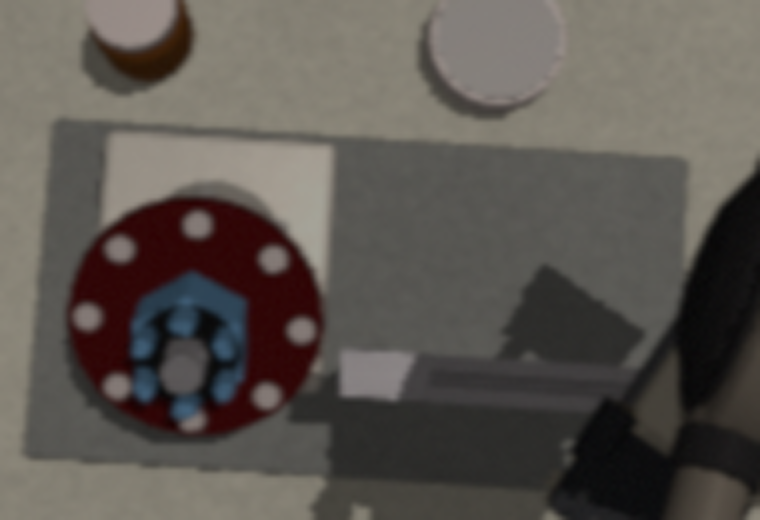

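```bash
cat > ph.py <<'E'
from fit import *
p=np.load("p.npy")
def phase(pk,pp):
    pts=cr(pp,265,230,12)
    def f(q):
        o=CH+9*A+q[2]*X+[0,q[3],0]
        a=q[0]+np.arange(6)*np.pi/3; P=W(p,o+q[1]*(np.outer(np.cos(a),X)+np.outer(np.sin(a),[0,1,0])))
        d=proj(pk,P); D=np.linalg.norm(d[:,None]-pts[None],axis=2); return D.min(0)
    b=min((least_squares(f,[a0,22,0,0]) for a0 in np.linspace(0,1.0,9)),key=lambda r:r.cost)
    print(b.x.round(3),b.cost.round(3),np.degrees(b.x[0])%60)
phase("top0.pkl",[(178,275),(323,275),(112,385),(390,385),(180,490),(323,492)])
phase("top_A.pkl",[(252,245),(130,318),(370,322),(135,443),(372,452),(255,505)])
E
python3 ph.py; python3 ov.py scene_A.pkl ovA.png -26 -30
```

```text
[ 0.572 23.792 -0.743 -0.274] 0.221 32.75502057175559
[ 1.09  23.897 -0.187 -0.484] 0.523 2.4579224778359503
```

View pics/ovA.png

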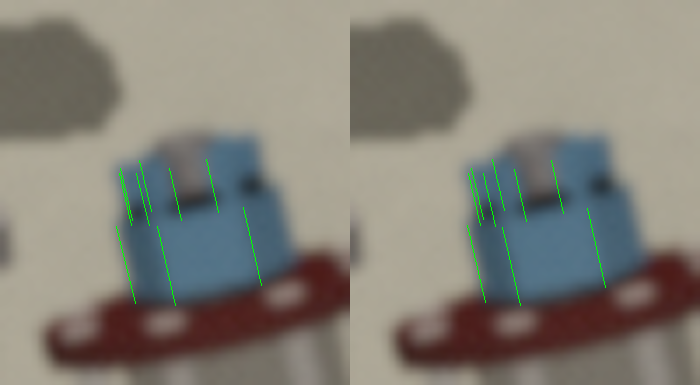

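Emit:
arm_command:
  targets:
    - {"x":-1.5,"y":-0.8,"z":0,"roll":0.12}
    - {"x":-1.5,"y":-0.8,"z":0,"roll":0.24}
    - {"x":-1.5,"y":-0.8,"z":0,"roll":0.36}
    - {"x":-1.5,"y":-0.8,"z":0,"roll":0.48}
    - {"x":-1.5,"y":-0.8,"z":0,"roll":0.53}
    - {"x":-1.5,"y":-0.8,"z":0,"roll":0.53}
    - {"x":-1.5,"y":-0.8,"z":0,"roll":0.53}
  fingers: 0.55

```text
time: 12.25
tool_pos: [486.4, -125.0, 257.6]
tcp_rot: [3.141, -0.0, 1.462]
contact_force: [0.3, -0.2, -0.4]
grip_width: 50.6
```

```bash
python3 snap.py B; python3 - <<'E'
from plant import bot
from h import *
c=bot.capture("scene"); pickle.dump(c,open("scene_B.pkl","wb")); crop(c,190,80,310,200,6,"scene_B.png")
E
```

```text
12.25 [ 486.4 -125.   257.6] [ 3.141 -0.     1.462] [ 0.3 -0.2 -0.4] [-0.03 -0.12 -0.01] 50.6
```

View pics/scene_B.png

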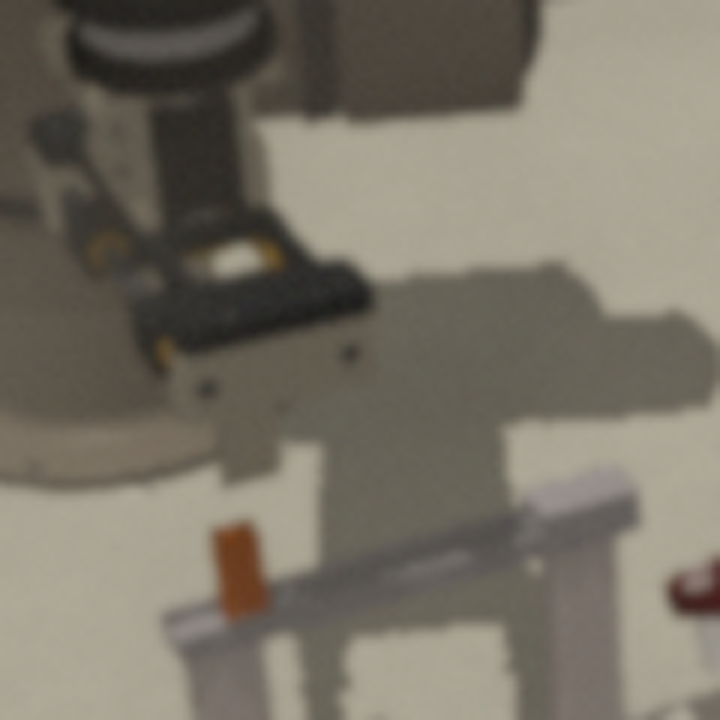

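Emit:
arm_command:
  targets:
    - {"x":0,"y":0,"z":-2,"roll":0.02}
    - {"x":0,"y":0,"z":-4,"roll":0.02}
    - {"x":0,"y":0,"z":-5.5,"roll":0.02}
    - {"x":0,"y":0,"z":-6.2,"roll":0.02}
    - {"x":0,"y":0,"z":-6.2,"roll":0.02}
    - {"x":0,"y":0,"z":-6.2,"roll":0.02}

```text
time: 12.8
tool_pos: [486.5, -125.3, 196.0]
tcp_rot: [3.141, -0.0, 1.485]
contact_force: [0.4, -0.4, 0.4]
grip_width: 50.8
```

```bash
cat > snapt.py <<'E'
import sys
from plant import bot
from h import *
o=bot.get_obs(); print(o["time"],o["tool_pos"].round(1),o["tcp_rot"].round(3),o["contact_force"].round(1),o["moment"].round(2),round(o["grip_width"],1))
c=bot.capture("scene"); pickle.dump(c,open(f"scene_{sys.argv[1]}.pkl","wb")); crop(c,200,90,350,200,5,f"scene_{sys.argv[1]}.png")
E
python3 snapt.py C
```

```text
12.8 [ 486.5 -125.3  196. ] [ 3.141 -0.     1.485] [ 0.4 -0.4  0.4] [-0.03 -0.12 -0.01] 50.8
```

View pics/scene_C.png

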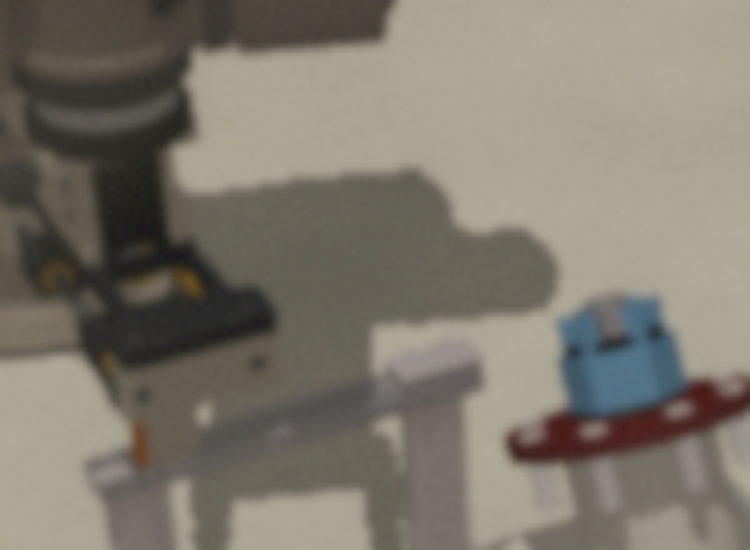

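Emit:
arm_command:
  targets:
    - {"x":0,"y":0,"z":0,"roll":0}
    - {"x":0,"y":0,"z":0,"roll":0}
    - {"x":0,"y":0,"z":0,"roll":0}
    - {"x":0,"y":0,"z":0,"roll":0}
    - {"x":0,"y":0,"z":0,"roll":0}
    - {"x":0,"y":0,"z":0,"roll":0}
  fingers: 0

```text
time: 13.35
tool_pos: [486.3, -125.4, 195.8]
tcp_rot: [3.141, 0.0, 1.486]
contact_force: [0.7, 0.5, -0.2]
grip_width: 15.0
```

```bash
python3 snapt.py D
```

```text
13.35 [ 486.3 -125.4  195.8] [3.141 0.    1.486] [ 0.7  0.5 -0.2] [-0.03 -0.1  -0.02] 15.0
```

View pics/scene_D.png

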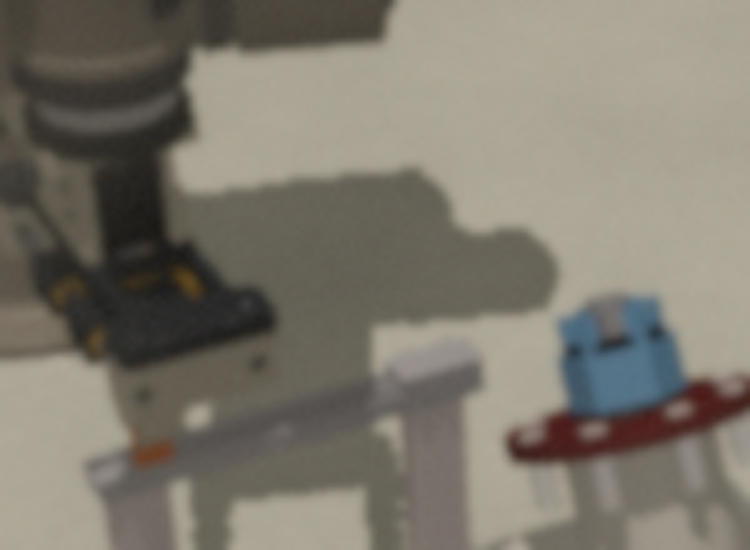

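Emit:
arm_command:
  targets:
    - {"x":0,"y":0,"z":0,"roll":0}
    - {"x":0,"y":0,"z":0,"roll":0}

```text
time: 13.57
tool_pos: [486.3, -125.3, 195.7]
tcp_rot: [3.141, 0.0, 1.486]
contact_force: [0.9, 0.3, 1.3]
grip_width: 12.4
```

Emit:
arm_command:
  targets:
    - {"x":0.09,"y":1,"z":0,"roll":0}
    - {"x":0.18,"y":2,"z":0,"roll":0}
    - {"x":0.26,"y":3,"z":0,"roll":0}
    - {"x":0.35,"y":4,"z":0,"roll":0}

```text
time: 13.9
tool_pos: [489.8, -84.0, 195.7]
tcp_rot: [-3.142, -0.0, 1.487]
contact_force: [0.8, -1.3, 0.1]
grip_width: 11.7
```

```bash
python3 snapt.py E
```

```text
13.9 [489.8 -84.  195.7] [-3.142 -0.     1.487] [ 0.8 -1.3  0.1] [-0.12 -0.11  0.01] 11.7
```

View pics/scene_E.png

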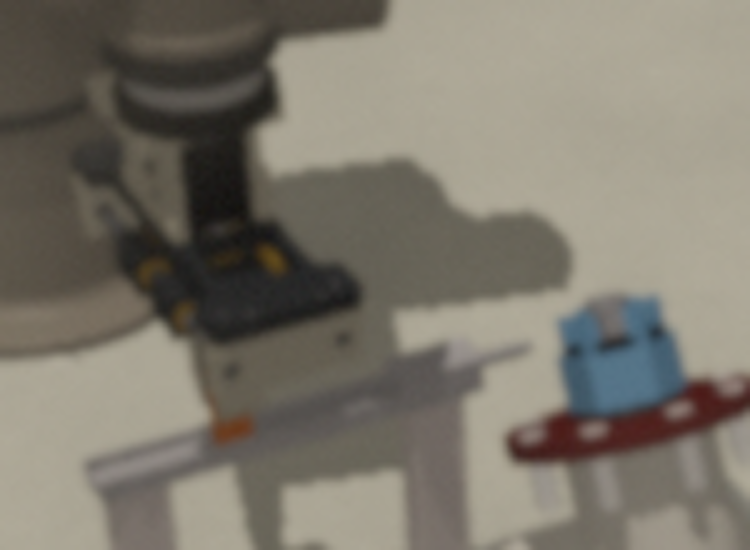

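Emit:
arm_command:
  targets:
    - {"x":0.06,"y":0.7,"z":0,"roll":0}
    - {"x":0.12,"y":1.4,"z":0,"roll":0}
    - {"x":0.18,"y":2.1,"z":0,"roll":0}
    - {"x":0.25,"y":2.8,"z":0,"roll":0}

```text
time: 14.28
tool_pos: [492.4, -56.7, 195.7]
tcp_rot: [3.141, 0.0, 1.486]
contact_force: [0.3, 0.0, 0.5]
grip_width: 11.6
```

```bash
python3 snapt.py F
```

```text
14.2833 [492.4 -56.7 195.7] [3.141 0.    1.486] [0.3 0.  0.5] [-0.17 -0.08 -0.03] 11.6
```

View pics/scene_F.png

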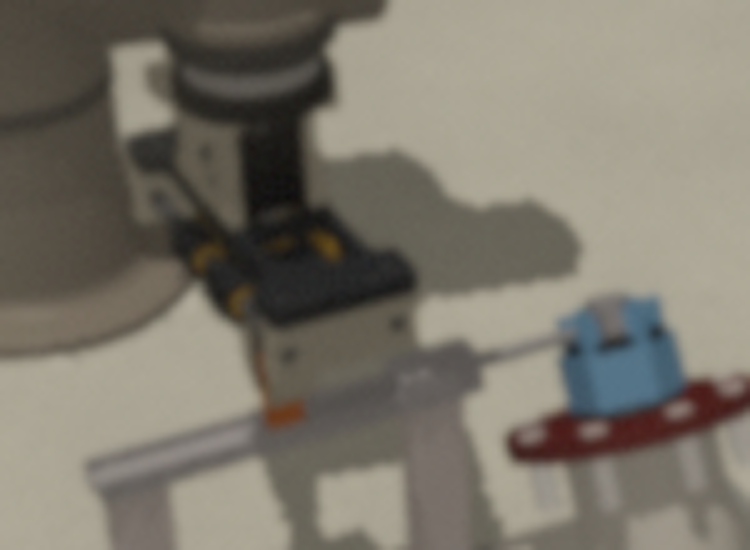

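Rod is entering the slot (near crop 565,342), no force. On in smaller steps.

Emit:
arm_command:
  targets:
    - {"x":0.04,"y":0.5,"z":0,"roll":0}
    - {"x":0.09,"y":1.0,"z":0,"roll":0}
    - {"x":0.13,"y":1.5,"z":0,"roll":0}

```text
time: 14.58
tool_pos: [493.7, -42.1, 195.7]
tcp_rot: [3.141, 0.0, 1.486]
contact_force: [-0.0, -1.3, 1.6]
grip_width: 11.5
```

Emit:
arm_command:
  targets:
    - {"x":0.04,"y":0.5,"z":0,"roll":0}
    - {"x":0.09,"y":1.0,"z":0,"roll":0}
    - {"x":0.13,"y":1.5,"z":0,"roll":0}

```text
time: 14.83
tool_pos: [495.0, -26.9, 195.7]
tcp_rot: [3.141, 0.0, 1.486]
contact_force: [-0.2, -1.5, 1.0]
grip_width: 11.7
```

```bash
python3 snapt.py G; python3 - <<'E'
from fit import *
p=np.load("p.npy"); c,s=np.cos(p[2]),np.sin(p[2])
print(W(p,CH+[0,-134,28]))
E
```

```text
14.8333 [495.  -26.9 195.7] [3.141 0.    1.486] [-0.2 -1.5  1. ] [-0.22 -0.18 -0.02] 11.7
[[497.73615771  -6.99527482 209.        ]]
```

View pics/scene_G.png

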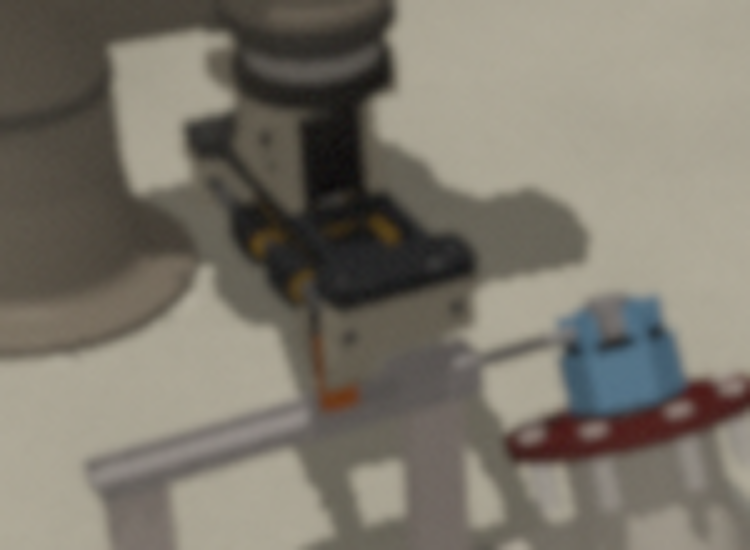

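Emit:
arm_command:
  targets:
    - {"x":0.04,"y":0.4,"z":0,"roll":0}
    - {"x":0.07,"y":0.8,"z":0,"roll":0}
    - {"x":0.11,"y":1.2,"z":0,"roll":0}
    - {"x":0.14,"y":1.6,"z":0,"roll":0}

```text
time: 15.22
tool_pos: [496.4, -11.0, 195.7]
tcp_rot: [3.141, 0.0, 1.486]
contact_force: [0.6, -1.8, 2.4]
grip_width: 11.8
```

Emit:
arm_command:
  targets:
    - {"x":0.02,"y":0.2,"z":0,"roll":0}
    - {"x":0.04,"y":0.4,"z":0,"roll":0}

```text
time: 15.38
tool_pos: [496.7, -7.1, 195.7]
tcp_rot: [3.141, 0.0, 1.486]
contact_force: [0.8, -1.5, 1.6]
grip_width: 11.9
```

```bash
python3 snapt.py H
```

```text
15.3833 [496.7  -7.1 195.7] [3.141 0.    1.486] [ 0.8 -1.5  1.6] [-0.29 -0.13  0.  ] 11.9
```

View pics/scene_H.png

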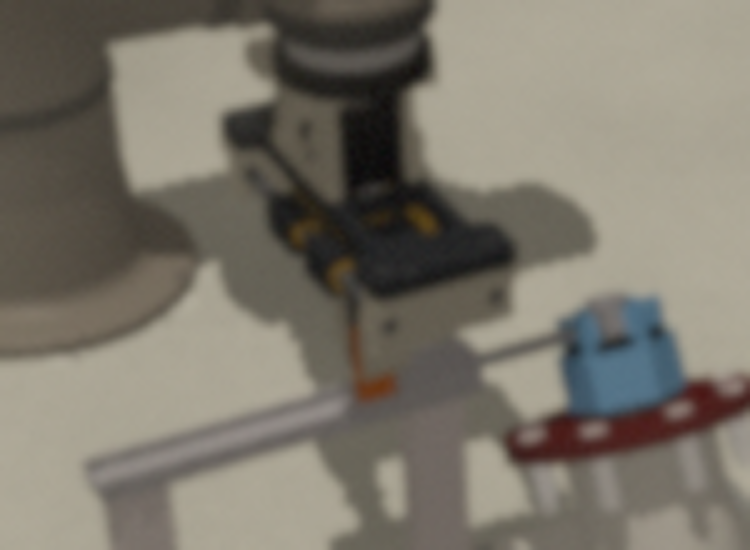

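Not yet against the stop; push on in 1–2 mm steps.

Emit:
arm_command:
  targets:
    - {"x":0.01,"y":0.15,"z":0,"roll":0}
    - {"x":0.03,"y":0.3,"z":0,"roll":0}
    - {"x":0.03,"y":0.3,"z":0,"roll":0}

```text
time: 15.68
tool_pos: [496.9, -5.9, 195.8]
tcp_rot: [3.142, 0.003, 1.486]
contact_force: [-0.9, -7.5, 2.3]
grip_width: 12.0
```

Emit:
arm_command:
  targets:
    - {"x":0.01,"y":0.15,"z":0,"roll":0}
    - {"x":0.03,"y":0.3,"z":0,"roll":0}
    - {"x":0.03,"y":0.3,"z":0,"roll":0}

```text
time: 15.93
tool_pos: [496.9, -5.6, 195.9]
tcp_rot: [-3.141, 0.008, 1.486]
contact_force: [-3.8, -19.5, 3.0]
grip_width: 11.7
```

```bash
python3 snapt.py I
```

```text
15.9333 [496.9  -5.6 195.9] [-3.141  0.008  1.486] [ -3.8 -19.5   3. ] [-3.23  0.5  -0.06] 11.7
```

View pics/scene_I.png

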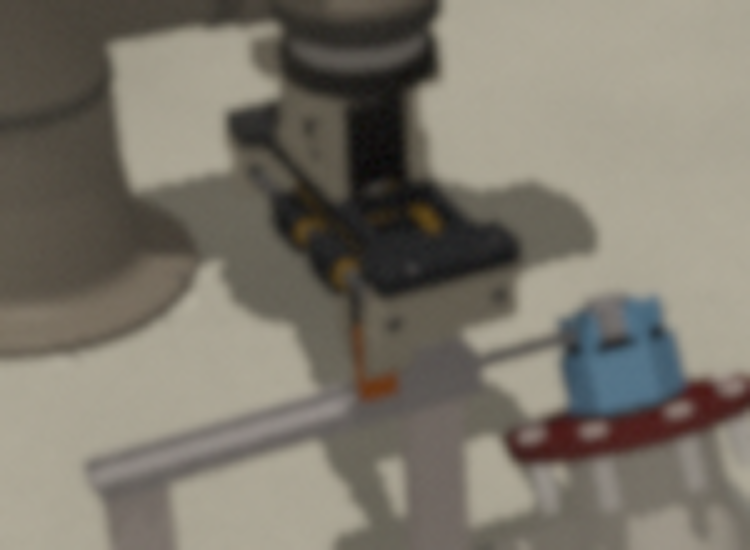

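Emit:
arm_command:
  targets:
    - {"x":-0.03,"y":-0.3,"z":0,"roll":0}

```text
time: 16.07
tool_pos: [496.9, -6.1, 195.7]
tcp_rot: [3.142, 0.003, 1.485]
contact_force: [2.1, 0.5, 0.6]
grip_width: 11.7
```

Emit:
arm_command:
  targets:
    - {"x":0,"y":0,"z":0,"roll":0}
    - {"x":0,"y":0,"z":0,"roll":0}
    - {"x":0,"y":0,"z":0,"roll":0}
    - {"x":0,"y":0,"z":2,"roll":0}
    - {"x":0,"y":0,"z":5,"roll":0}
    - {"x":0,"y":-2,"z":9,"roll":0}
    - {"x":0,"y":-5,"z":11,"roll":0}
    - {"x":0,"y":-9,"z":11,"roll":0}
  fingers: 0.55

```text
time: 16.73
tool_pos: [498.9, -93.7, 311.2]
tcp_rot: [3.132, 0.001, 1.491]
contact_force: [1.2, -0.9, -0.3]
grip_width: 50.1
```

Emit:
arm_command:
  targets:
    - {"x":-2,"y":-4,"z":0,"roll":0}
    - {"x":-4,"y":-8,"z":0,"roll":0}
    - {"x":-5,"y":-12,"z":0,"roll":0}
    - {"x":-6,"y":-16,"z":0,"roll":0}
    - {"x":-6,"y":-20,"z":0,"roll":0}
    - {"x":-6,"y":-20,"z":0,"roll":0}

```text
time: 17.23
tool_pos: [435.9, -299.8, 304.9]
tcp_rot: [-3.141, 0.002, 1.481]
contact_force: [-1.5, 0.4, 0.1]
grip_width: 50.6
```

```bash
python3 snap.py J top scene; python3 - <<'E'
from h import *
crop("top_J.pkl",260,225,410,295,5,"topJ.png")
crop("scene_J.pkl",240,130,360,200,6,"sceneJ.png")
E
```

```text
17.2333 [ 435.9 -299.8  304.9] [-3.141e+00  2.000e-03  1.481e+00] [-1.5  0.4  0.1] [ 0.   -0.11 -0.02] 50.6
```

View pics/topJ.png

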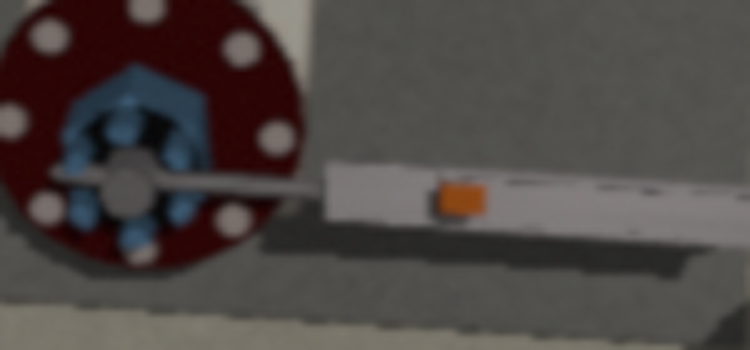

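View pics/sceneJ.png

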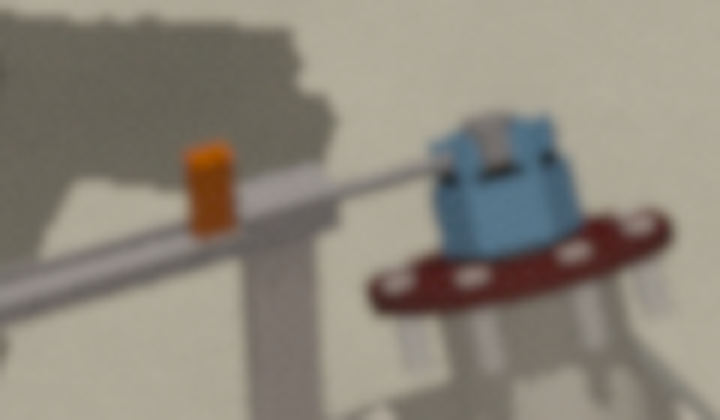

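```bash
python3 - <<'E'
from fit import *
p=np.load("p.npy"); c,s=np.cos(p[2]),np.sin(p[2])
def st(px,z):
    q=cr([px],260,225,5)[0]; P=at_z("top_J.pkl",*q,z); d=P[:2]-p[:2]; return np.round([c*d[0]+s*d[1]+27.1,-s*d[0]+c*d[1],z-181],1)
print("tip",st((52,173),181),"tab",st((462,199),219),"tabL/R",st((439,198),219),st((486,200),219),"guide near end",st((326,190),191.5))
for n,u,v,z in(("jar",272,166,100),("dish",364,179,36)): print(n)
a=cv2.cvtColor(pickle.load(open("top0.pkl","rb"))["img"],cv2.COLOR_BGR2GRAY).astype(int); b=cv2.cvtColor(pickle.load(open("top_J.pkl","rb"))["img"],cv2.COLOR_BGR2GRAY).astype(int)
for n,(u0,v0,u1,v1) in dict(jar=(255,155,295,195),dish=(343,160,388,202),box=(150,225,218,280)).items(): print(n,np.abs(a-b)[v0:v1,u0:u1].mean().round(2),np.abs(a-b)[v0:v1,u0:u1].max())
E
```

```text
tip [-2.1 32.5  0. ] tab [  -2.  -133.7   38. ] tabL/R [  -2.2 -124.7   38. ] [  -1.8 -143.1   38. ] guide near end [ -1.8 -80.3  10.5]
jar
dish
jar 2.33 4
dish 2.48 4
box 2.28 4
```

```bash
python3 -c "
from plant import bot
print(bot.close_job())"
```

```text
the job is handed in; nothing more can be done
None
```

I turned the nut clockwise about 92°, pushed the larger bolt (the one in the rail) home by its orange tab, let go, backed the arm away and handed the job in at about 17 s.

**Nut:** The first stroke met light resistance. In the second, the moment about the vertical went from about 0.3 to 1.1–1.45 N m at around 21–25° before line-up and stayed there, so I took it as seated. I stopped it at the first slot after that. The pads slipped on the flats by about 4–13° at times, so I re-gripped and followed the angle in the pictures. One re-grip may have turned the nut back a few degrees before I took it on again.

**Last checks:**

| What | Found | Wanted |
|---|---|---|
| Slot, seen from above before the bolt went in | about 2.5° short of line-up, ±2° (slot has room for this) | in line |
| Bolt tip past the spindle axis | about 32.5 mm | at least 28 mm (33 mm fully home) |
| Tab from the spindle axis | about 133.7 mm | 134 mm fully home |
| Push force at the stop | about 20 N, almost no resistance before that | – |
| Jar, blue box, dishes | no visible change in the top picture | not moved |
| Gripper | clear of everything | touching nothing |

**Open points:**
- I could not measure how far the washer was pressed down. I take it to be about 0.35–0.5 mm from the angle turned while stiff.
- The bolt reads about 2 mm off the hole's axis level-wise. The fixed guide tube shows the same offset, so I take it as calibration error.

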